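# Move a template to another flip-down hook

### The arm

A 6-joint arm with a two-finger parallel gripper is mounted at the origin on a cart in front of the work surface, level with it; the furniture and walls round the work are solid. World frame = base frame: x ahead of the robot, y to its left, z up, the work surface at z = 0. Lengths are in m, angles in rad, forces in N, time in s.
With the tool pointing down it reaches from about 0.225 to 0.875 m from the base axis. Payload 3.4 kg.
Tool frame: the origin (TCP) lies at the very end of the fingers, on their centre line; the grasp point (between the pads) lies 19 mm behind it; x points along the fingers, y is the direction in which the jaws open and shut, and the axes are right-handed (so a half turn about x gives the same grasp; the last joint's range is limited). The gripper opens to 85 mm and grips with 20 to 120 N. Pads are 22 mm wide; open, the fingers measure 114 mm over their backs; the gripper's body (76 mm by 85 mm) begins 54 mm behind the grasp point. The pads swing forward as they close: fully open they stand 13 mm farther back than shut.
Start: joints at [1.104, 0.276, 1.505, -0, 1.361, -0.121], TCP at [0.195, 0.541, 0.231] pointing down, gripper open.
Joint ranges: [-2.89, 2.89], [-0.75, 2.08], [0.22, 2.7], [-1.18, 4.32], [0.11, 2.71], [-2.7, 2.7]. Speed limits (rad/s): [2.57, 2.57, 3.14, 3.14, 3.14, 3.14].

### API

Orientations are given as a unit quaternion [x, y, z, w].
In Python, from plant import r gives the robot as it stands. The module is installed in compiled form; this text tells all that it offers.
- The arm moves only by the tool send_rows, never from a script. Its argument "steps" is one flat list of numbers, 7 for each row, row after row: the shift along the tool's x, y, z as a fraction of full scale, then the turn, a rotation vector about the tool's x, y, z as a fraction of full scale, then the opening, from 0 (shut) to 1 (fully open). A call has 1 to 5 rows; each row shifts and turns the commanded pose from where the row before left it, along the tool's axes as they then stand; what a row does not reach is not made up. Full scale, the value 1, is 0.2 m for a shift and 45 degrees for a turn. A row lasts 1/12 s, in which the tool goes at most 41.7 mm and 7.16 degrees, less where a joint would pass 70% of its speed; a pose out of reach is approached as far as the arm can. A call with a number of a shift or a turn outside -1 to 1 is refused whole. A call with a gripper value outside its range is refused whole. The fingers move at their own pace and stop on an object; "squeeze" is the grip in N (left out, the last holds). Time passes only in rows, so rows that do not move let the fingers close. It gives the time, the measured TCP pose, the force and the opening at its end, in the units of the state.
- r.read_state(): the state, without advancing time (a new reading comes with each control period).
- r.snapshot(name): name is "side" or "top"; returns a dict with "img" (480x640x3 uint8, red, green, blue), "fov_y" (degrees; the focal length in pixels is half the picture's height over the tangent of half this angle, whatever the lens; pixels are square), "cx", "cy" (the principal point, pixels), "R" (3x3) and "t" (3): a world point X has camera coordinates R X + t. Camera axes: x right, y down, z forward; pixel columns grow to the right and rows downward; lengths in m; the calibration is good to about 2 mm. A picture is of the moment at which its call begins. There is no depth.
- r.finish_job(): hands the job in, once; it reports no verdict.
The state is a dict: "time": time; "q": joint angles; "qvel": joint speeds; "joint_efforts": joint torques, N m; "eef_pos": TCP position; "tcp_rot": TCP orientation; "force": force on the tool from outside, world axes, zero at the start; "wrist_torque": the same for the moment, N m; "width": finger opening in m.
Only numpy, scipy, OpenCV 4.12 (cv2) and the standard library are available. Lean on these libraries where they do the work, as an engineer would, in place of code of your own. Each camera call takes 0.05 s, during which the arm holds its last target.

### The job

Flip the arm of the blue hook fully down, then move the light wooden template from the red hook and hang it on the blue one, and last fold the emptied red arm up flat against its plate. Leave the dark template hanging on the grey hook, and do not disturb the pots, the bottle or the little skull around the stand.

Things in the scene. Friction and masses are not known exactly. Their poses are not given: they have to be found in the camera images.
- stand: fixed plywood board standing upright, 340 mm wide (y), 16 mm thick, 220 mm high, on two feet at its ends (130 mm long in x, 22 wide, 16 high, at y = +-155 mm). Origin at table level under the middle of its front face, which looks along -x to the robot; z up. Three hooks at y = +110, 0 and -110 mm, in any order.
- red_hook: red fold-down hook on the stand: 44 x 70 mm red plate, hinge cheeks (26 mm wide together, 18 mm high) and a flip arm of the same colour. Origin on the hinge axis, midway along it: 22 mm before the stand's face, 165 mm above the table. Axes as the stand's: -x away from the stand, y along the hinge axis, z up. Plate front at x = +18 mm.
- blue_hook: blue fold-down hook on the stand: 44 x 70 mm blue plate, hinge cheeks (26 mm wide together, 18 mm high) and a flip arm of the same colour. Origin on the hinge axis, midway along it: 22 mm before the stand's face, 165 mm above the table. Axes as the stand's: -x away from the stand, y along the hinge axis, z up. Plate front at x = +18 mm.
- grey_hook: grey fold-down hook on the stand: 44 x 70 mm grey plate, hinge cheeks (26 mm wide together, 18 mm high) and a flip arm of the same colour. Origin on the hinge axis, midway along it: 22 mm before the stand's face, 165 mm above the table. Axes as the stand's: -x away from the stand, y along the hinge axis, z up. Plate front at x = +18 mm.
- red_arm (a joint): red flip arm's hinge, rad: 0 = folded flat, standing straight up before its plate; pi/2 = fully down at its end stop, level, pointing along the hook's -x. Starts down, carrying the light template. At q the arm points along (-sin q, 0, cos q) in the hook's frame. The hinge is a little stiff (0.025 N m) and stays where it is left.
- blue_arm (a joint): blue flip arm's hinge, rad: 0 = folded flat, standing straight up before its plate; pi/2 = fully down at its end stop, level, pointing along the hook's -x. Starts empty and folded or partly so (0 to 0.5). At q the arm points along (-sin q, 0, cos q) in the hook's frame. The hinge is a little stiff (0.025 N m) and stays where it is left.
- grey_arm (a joint): grey flip arm's hinge, rad: 0 = folded flat, standing straight up before its plate; pi/2 = fully down at its end stop, level, pointing along the hook's -x. Starts down, carrying the dark template; stays so. At q the arm points along (-sin q, 0, cos q) in the hook's frame. The hinge is a little stiff (0.025 N m) and stays where it is left.
- red_grip (a point): point on the middle of the red arm, 60 mm from its hinge axis, good to pinch across its width from above. The arm: a bar 75 mm long from the hinge axis, 12 mm wide (y), 8 mm thick; its last 8 mm carry a 10 mm lip that points up when the arm is down, towards the plate when folded. Pinched by pads that keep their direction, it drags and may lag by 0.2 rad.
- blue_grip (a point): point on the middle of the blue arm, 60 mm from its hinge axis, good to pinch across its width from above. The arm: a bar 75 mm long from the hinge axis, 12 mm wide (y), 8 mm thick; its last 8 mm carry a 10 mm lip that points up when the arm is down, towards the plate when folded. Pinched by pads that keep their direction, it drags and may lag by 0.2 rad.
- template: light wooden template with rounded lower corners, a loose plate 10 mm thick (x), 76 wide (y), 120 high (z), 0.07 to 0.14 kg, hanging upright on the red arm, square to it within 3 degrees. Origin at the middle of its lower edge. Hang hole 36 mm wide, from z = 44 to 78 mm; above it a solid head, 42 mm high, to grip through the 10 mm thickness.
- template_eye (a point): middle of the upper edge of the light template's hole, 78 mm above its lower edge, halfway through its thickness. Hung, this edge rests on the arm, 4 mm above the hinge axis; arm and lip are 18 mm high together and the hole 34 mm, so lift about 16 mm to pass the lip.
- square_template_eye (a point): the same point of the dark template
- square_template: dark wooden template with square lower corners, same sizes, hanging on the grey arm; origin at the middle of its lower edge
- slip_pot: low pale pot, 67 mm across, 34 mm high, on the table at the foot of the stand; origin under its centre
- water_pot: speckled pot, 68 mm across, 63 mm high, on the table at the foot of the stand; origin under its centre
- silica_bottle: white-capped bottle, 62 mm across, 156 mm high, standing between the stand and the tall, solid black desk lamp to its left (base at about x = 0.56, y = 0.25 m, 0.4 m high: keep the arm clear of it); origin under its centre
- clay_skull: little clay skull, 83 x 56 x 59 mm; origin under its centre
Mind the look-alikes: they are no part of the job. Several things have the shape of the square_template; the one meant has the colours described above.

How it is judged:
On the way, in this order (a step that is already met when the one before it is completed fails the run):
1. the blue arm is flipped fully down while the template still hangs on the red hook (value of joint each of blue_arm, red_arm above 1.45 rad and x of template_eye in the frame of red_hook between -0.068 and -0.01 m and y of template_eye in the frame of red_hook between -0.014 and 0.014 m and z of template_eye in the frame of red_hook between -0.004 and 0.011 m and angle between template's own z axis and vertical below 0.2 rad), for 0.2 s.
2. the light template hangs on the blue arm, let go, with the red arm still down (x of template_eye in the frame of blue_hook between -0.068 and -0.01 m and y of template_eye in the frame of blue_hook between -0.014 and 0.014 m and z of template_eye in the frame of blue_hook between -0.004 and 0.011 m and angle between template's own z axis and vertical below 0.2 rad and value of joint blue_arm above 1.45 rad and linear speed of template below 0.03 m/s and contact force between the fingers and template below 0.05 N and value of joint red_arm above 1.2 rad), for 0.2 s.
3. the red arm is folded flat (value of joint red_arm below 0.15 rad), for 0.2 s.
At the end, for the whole second after the job is handed in: Light template hangs upright (0.2 rad), at rest, on the lowered blue arm (past 1.45 rad) between hinge and lip (eye 10 to 68 mm out, 14 mm sideways, -4 to 11 mm in height from the hinge axis); red arm folded (under 0.15 rad); dark template hangs likewise on the lowered grey arm (x of template_eye in the frame of blue_hook between -0.068 and -0.01 m and y of template_eye in the frame of blue_hook between -0.014 and 0.014 m and z of template_eye in the frame of blue_hook between -0.004 and 0.011 m and angle between each of template, square_template's own z axis and vertical below 0.2 rad and value of joint each of blue_arm, grey_arm above 1.45 rad and x of square_template_eye in the frame of grey_hook between -0.068 and -0.01 m and y of square_template_eye in the frame of grey_hook between -0.014 and 0.014 m and z of square_template_eye in the frame of grey_hook between -0.004 and 0.011 m and linear speed of each of template, square_template below 0.03 m/s and contact force between the fingers and template below 0.05 N and value of joint red_arm below 0.15 rad); the robot touches nothing.
It fails at once if the dark template is lifted, pushed along or knocked off (moved more than 30 mm) (distance of square_template from where it was at the start of the episode above 0.03 m).
It fails at once if the light template is dropped (height (world z) of template below 0.045 m).
It fails at once if a pot, the bottle or the skull is moved more than 25 mm or tipped (distance of any of slip_pot, water_pot, silica_bottle, clay_skull from where it was at the start of the episode above 0.025 m or angle between any of slip_pot, water_pot, silica_bottle, clay_skull's own z axis and vertical above 0.5 rad).
It also fails if it takes over 72 s, if anything falls off the work surface, if the arm or the gripper's body presses on something with over 40 N, if the wrist force passes 120 N, or if a joint passes its speed limit or range.

## Working session

There is one attempt and no reset: what is moved stays moved. The work goes in short steps, Python scripts to look and compute and a tool call to move; the robot and the scene stay as the last step left them, time stands still between calls to the robot, and variables do not carry over. Pictures are saved under pics/ and viewed, and the job is handed in when it is done.

Besides the shell and the picture viewer there is one more tool, called after "Call:" as name(argument=value, ...) on one line, values as JSON. send_rows: Moves the arm, as the interface text tells. Its arguments: {"type":"object","properties":{"steps":{"type":"array","items":{"type":"number"}},"squeeze":{"type":"number"}},"required":["steps"]}

```bash
mkdir -p pics
python3 - <<'E'
from plant import r
import cv2, json, pickle
print(r.read_state())
for n in("side","top"):
    s=r.snapshot(n); pickle.dump(s,open(f"pics/{n}0.pkl","wb"))
    cv2.imwrite(f"pics/{n}0.png",s["img"][:,:,::-1]); print(n,{k:v for k,v in s.items() if k!="img"})
E
```

```text
{'time': 0.0, 'q': array([ 1.10403855e+00,  2.76556544e-01,  1.50614806e+00,  4.47403448e-06,
        1.36072258e+00, -1.21003145e-01]), 'qvel': array([-0.00047158, -0.00095654,  0.00041255,  0.00358282, -0.0021907 ,
        0.00059715]), 'joint_efforts': array([ 1.84545454e-03, -4.16786849e+01, -2.45806271e+01, -1.42323420e-04,
        1.05917954e-02,  3.18451885e-05]), 'eef_pos': array([0.19462829, 0.54047673, 0.23045571]), 'tcp_rot': array([ 0.12101466,  0.69675558, -0.12225535,  0.69637686]), 'force': array([-0.30515244, -0.32146962,  1.28060343]), 'wrist_torque': array([-0.01631022,  0.00958463,  0.0099641 ]), 'width': 0.08541449249051544}
side {'fov_y': 46.89256111496921, 'cx': 326.5499701336834, 'cy': 234.34841475022864, 'R': array([[-0.99812969,  0.0577078 , -0.0201728 ],
       [ 0.04572229,  0.48567156, -0.87294479],
       [-0.04057836, -0.87223445, -0.48740174]]), 't': array([0.48559333, 0.11405445, 1.34272461])}
top {'fov_y': 44.234605229473395, 'cx': 313.6786425619132, 'cy': 242.8864068318514, 'R': array([[ 0.05609166, -0.99841981,  0.00340611],
       [-0.97377071, -0.05545968, -0.22066906],
       [ 0.22050926,  0.00906093, -0.97534279]]), 't': array([-0.05280534,  0.492692  ,  1.38698149])}
```

View pics/side0.png

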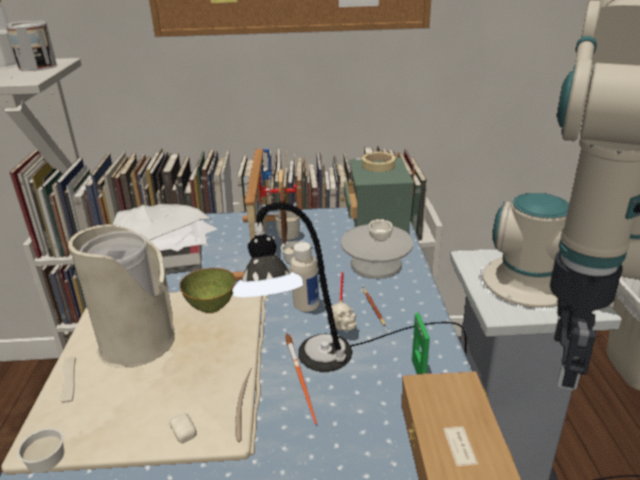

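View pics/top0.png

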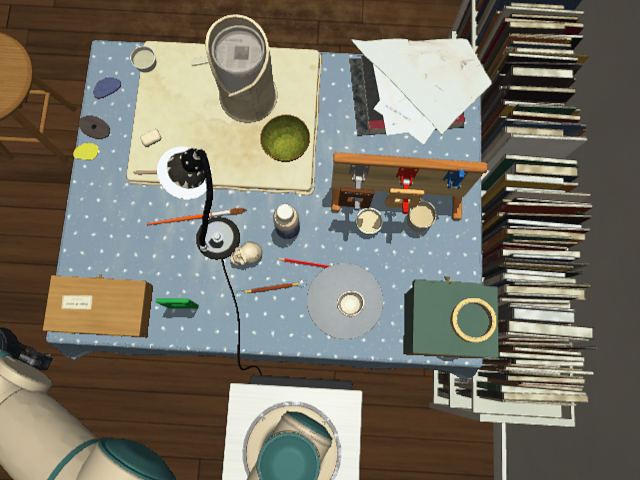

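Run:
```python
import cv2
a=cv2.imread("pics/top0.png")[140:245,320:500]; cv2.imwrite("pics/c1.png",cv2.resize(a,None,fx=4.4,fy=4.4,interpolation=cv2.INTER_CUBIC))
a=cv2.imread("pics/side0.png")[140:310,220:360]; cv2.imwrite("pics/c2.png",cv2.resize(a,None,fx=3.5,fy=3.5,interpolation=cv2.INTER_CUBIC))
```

```text
(no output)
```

View pics/c1.png

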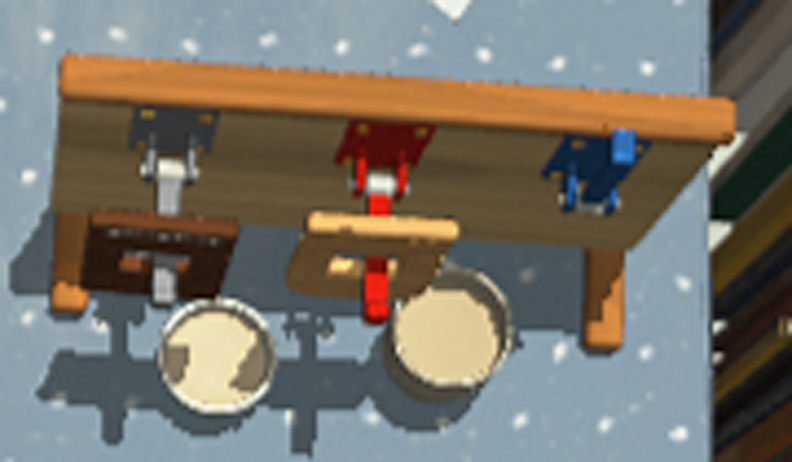

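View pics/c2.png

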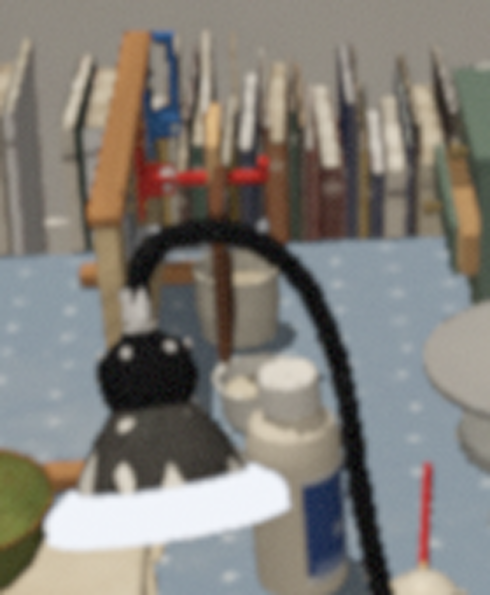

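```bash
cat > h.py <<'E'
import numpy as np, cv2, pickle
def cam(s):
    f=240/np.tan(np.radians(s["fov_y"])/2); return f,s["cx"],s["cy"],np.array(s["R"]),np.array(s["t"])
def ray(s,u,v):
    f,cx,cy,R,t=cam(s); d=R.T@np.array([(u-cx)/f,(v-cy)/f,1]); return -R.T@t,d
def onz(s,u,v,z):
    o,d=ray(s,u,v); return o+d*(z-o[2])/d[2]
def proj(s,X):
    f,cx,cy,R,t=cam(s); c=R@np.array(X)+t; return np.array([f*c[0]/c[2]+cx,f*c[1]/c[2]+cy])
def stand_T(p,yaw):
    c,s=np.cos(yaw),np.sin(yaw); return lambda X:np.array([p[0]+c*X[0]-s*X[1],p[1]+s*X[0]+c*X[1],X[2]])
E
python3 - <<'E'
from h import *
s=pickle.load(open("pics/top0.pkl","rb")); im=s["img"]
hsv=cv2.cvtColor(im,cv2.COLOR_RGB2HSV)
roi=np.zeros(im.shape[:2],np.uint8); roi[145:185,325:495]=1
m=((hsv[...,0]>8)&(hsv[...,0]<18)&(hsv[...,1]>120)&(hsv[...,2]>170)).astype(np.uint8)*roi
n,l,st,c=cv2.connectedComponentsWithStats(m)
k=1+np.argmax(st[1:,4]); print(st[k])
mm=(l==k).astype(np.uint8)
cs,_=cv2.findContours(mm,cv2.RETR_EXTERNAL,cv2.CHAIN_APPROX_NONE)
c=max(cs,key=len); rc=cv2.minAreaRect(c); print(rc)
b=cv2.boxPoints(rc); print(b)
for p in b: print(p,onz(s,*p,0.22))
# column-wise front/back edges
for u in (340,360,380,400,420,440,460,480):
    v=np.nonzero(mm[:,u])[0]; print(u,v.min(),v.max(), onz(s,u,v.min()-.5,.22)[:2],onz(s,u,v.max()+.5,.22)[:2])
for v in range(152,175,2):
    u=np.nonzero(mm[v])[0]; 
    if len(u):print(v,u.min(),u.max())
E
```

```text
[ 334  153  153   18 1254]
((409.967529296875, 161.5015106201172), (152.7161865234375, 8.571977615356445), 3.704627513885498)
[[333.49207 160.84483]
 [334.0459  152.29076]
 [486.443   162.15819]
 [485.88916 170.71227]]
[333.49207 160.84483] [ 0.64706857 -0.05996066  0.22      ]
[334.0459  152.29076] [ 0.66734118 -0.06021087  0.22      ]
[486.443   162.15819] [ 0.66352099 -0.40020674  0.22      ]
[485.88916 170.71227] [ 0.64332137 -0.39880898  0.22      ]
340 153 160 [ 0.66760917 -0.07351314] [ 0.64871173 -0.07438842]
360 154 162 [ 0.66780516 -0.11821404] [ 0.64655906 -0.119039  ]
380 156 163 [ 0.66563344 -0.16296464] [ 0.64676005 -0.16355622]
400 157 164 [ 0.66582979 -0.20759881] [ 0.64696093 -0.20804911]
420 159 166 [ 0.66366145 -0.25224727] [ 0.64481205 -0.25255621]
440 160 167 [ 0.66385815 -0.29681487] [ 0.64501327 -0.29698296]
460 161 168 [ 0.66405474 -0.34135807] [ 0.64521439 -0.34138546]
480 162 170 [ 0.66425123 -0.3858769 ] [ 0.64306927 -0.38574964]
154 334 360
156 334 388
158 334 418
160 335 447
162 356 484
164 387 486
166 415 486
168 444 486
170 476 483
```

Run:
```python
from h import *
for n,(x0,y0,w,h,k) in {"top":(320,140,180,105,4.4),"side":(240,130,90,110,5)}.items():
    s=pickle.load(open(f"pics/{n}0.pkl","rb")); im=s["img"][:,:,::-1].copy()
    T=stand_T((0.6475,-0.2295),-0.013)
    a=cv2.resize(im[y0:y0+h,x0:x0+w],None,fx=k,fy=k,interpolation=cv2.INTER_CUBIC)
    pts=[]
    for y in (.11,0,-.11):
        pts+=[(-.022,y,.165),(-.097,y,.169),(-.097,y,.179)]
    for q in (0,.2,.4): pts.append((-.022-.075*np.sin(q),-.11,.165+.075*np.cos(q)))
    pts+=[(0,.17,.22),(0,-.17,.22),(0,.17,0),(0,-.17,0),(-.057,.155,.0),(-.057,-.155,.0)]
    for X in pts:
        p=proj(s,T(X)); print(X,p.round(1)); q=(p-[x0,y0]+.5)*k; cv2.circle(a,tuple(int(v) for v in q),4,(0,255,0),1)
    cv2.imwrite(f"pics/o_{n}.png",a)
```

```text
(-0.022, 0.11, 0.165) [357.8 178.9]
(-0.097, 0.11, 0.169) [356.2 209.7]
(-0.097, 0.11, 0.179) [356.6 208.5]
(-0.022, 0, 0.165) [405.5 182.1]
(-0.097, 0, 0.169) [404.6 212.9]
(-0.097, 0, 0.179) [405.3 211.7]
(-0.022, -0.11, 0.165) [453.2 185.3]
(-0.097, -0.11, 0.169) [453.  216.2]
(-0.097, -0.11, 0.179) [454.1 215. ]
(np.float64(-0.022), -0.11, np.float64(0.24)) [461.2 174.5]
(np.float64(-0.03690019980962959), -0.11, np.float64(0.2385049933380931)) [461.  181.2]
(np.float64(-0.051206375673148785), -0.11, np.float64(0.23407957455021638)) [460.4 188.1]
(0, 0.17, 0.22) [333.3 159.7]
(0, -0.17, 0.22) [486.2 169.9]
(0, 0.17, 0) [330.3 190.1]
(0, -0.17, 0) [461.6 198.9]
(-0.057, 0.155, 0.0) [334.7 211.7]
(-0.057, -0.155, 0.0) [455.5 219.8]
(-0.022, 0.11, 0.165) [264.5 209.9]
(-0.097, 0.11, 0.169) [295.4 207.3]
(-0.097, 0.11, 0.179) [295.2 203.5]
(-0.022, 0, 0.165) [266.7 190.9]
(-0.097, 0, 0.169) [295.6 188.5]
(-0.097, 0, 0.179) [295.4 184.9]
(-0.022, -0.11, 0.165) [268.7 174.4]
(-0.097, -0.11, 0.169) [295.7 172. ]
(-0.097, -0.11, 0.179) [295.6 168.7]
(np.float64(-0.022), -0.11, np.float64(0.24)) [266.7 148.7]
(np.float64(-0.03690019980962959), -0.11, np.float64(0.2385049933380931)) [272.3 149. ]
(np.float64(-0.051206375673148785), -0.11, np.float64(0.23407957455021638)) [277.7 150.4]
(0, 0.17, 0.22) [251.6 200.5]
(0, -0.17, 0.22) [260.5 148.2]
(0, 0.17, 0) [259.3 280.8]
(0, -0.17, 0) [266.2 217.6]
(-0.057, 0.155, 0.0) [282.5 276.5]
(-0.057, -0.155, 0.0) [285.1 219.2]
```

View pics/o_top.png

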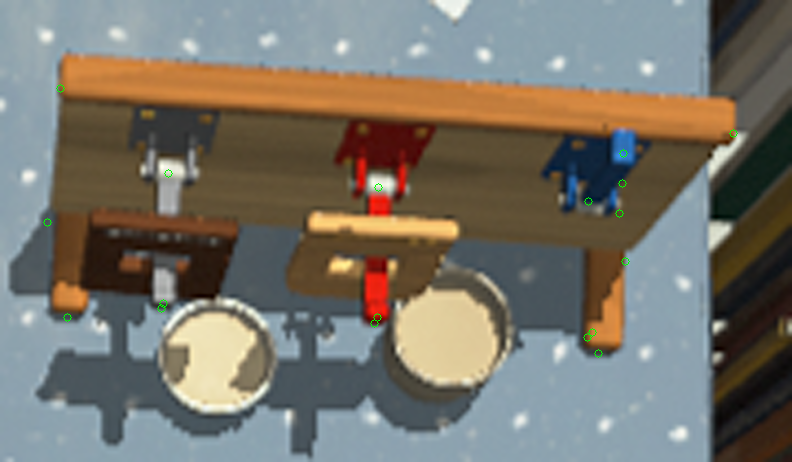

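View pics/o_side.png

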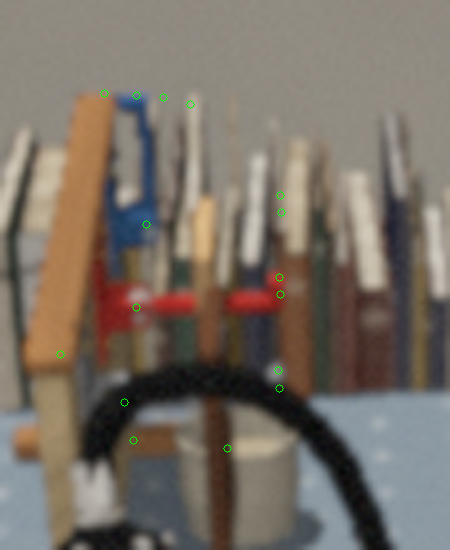

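Run:
```python
from h import *
from scipy.spatial.transform import Rotation as Ro
R=Ro.from_quat([0.12101466,0.69675558,-0.12225535,0.69637686]).as_matrix(); print(R.round(3))
s=pickle.load(open("pics/top0.pkl","rb")); im=s["img"]
hsv=cv2.cvtColor(im,cv2.COLOR_RGB2HSV)
print(hsv[186:196,405:410].reshape(-1,3)[::5])
m=((hsv[...,0]>12)&(hsv[...,0]<24)&(hsv[...,2]>195)&(hsv[...,1]>70)).astype(np.uint8)
roi=np.zeros_like(m); roi[184:198,385:428]=1; m*=roi
n,l,st,c=cv2.connectedComponentsWithStats(m);k=1+np.argmax(st[1:,4]);print(st[k],c[k])
p=np.argwhere(l==k)[:,::-1].astype(np.float32); b=cv2.boxPoints(cv2.minAreaRect(p));print(b)
for q in b: print(onz(s,*q,.211))
print(onz(s,*c[k],.211))
for nm,(u,v) in dict(darktop=(320+165/4.4,140+222/4.4),slip=(369,222),water=(421,216),redtip=(405.4,212.7)).items(): print(nm,onz(s,u,v,.169 if 'tip' in nm else .211 if 'dark' in nm else .04))
# greenbox, books, wooden box
print('gbox top', [onz(s,u,v,.15)[:2].round(2) for u,v in((410,282),(498,282),(498,355))])
```

```text
[[-0.001  0.339  0.941]
 [-0.002  0.941 -0.339]
 [-1.    -0.002 -0.   ]]
[[  3 239 236]
 [  2 236 236]
 [  2 240 209]
 [ 16 150 226]
 [ 20 132 242]
 [ 19 132 247]
 [ 17 140 232]
 [ 17 151 150]
 [ 18 160  89]
 [ 16 140  91]]
[390 188  34   6 117] [407.07692308 190.65811966]
[[389.91827 191.30739]
 [390.13617 187.821  ]
 [423.19452 189.88716]
 [422.97662 193.37355]]
[ 0.58627035 -0.18846265  0.211     ]
[ 0.59439107 -0.188722    0.211     ]
[ 0.59378717 -0.26208821  0.211     ]
[ 0.58567222 -0.26172896  0.211     ]
[ 0.58995217 -0.22641732  0.211     ]
darktop [ 0.58413702 -0.11663649  0.211     ]
slip [ 0.55935528 -0.15924241  0.04      ]
water [ 0.58222299 -0.28829741  0.04      ]
redtip [ 0.55119376 -0.23005237  0.169     ]
gbox top [array([ 0.4 , -0.25]), array([ 0.41, -0.44]), array([ 0.25, -0.44])]
```

Call:
send_rows(steps=[-0.15,0,0,-0.085,0,0,0.5,-0.15,0,0,-0.085,0,0,0.5,-0.15,0,0,-0.085,0,0,0.5,-0.15,0,0,-0.085,0,0,0.5,-0.15,0,0,-0.085,0,0,0.5])

```text
time: 0.52
eef_pos: [0.1947, 0.5406, 0.3823]
tcp_rot: [0.003, 0.707, -0.003, 0.707]
force: [0.1, 0.4, -0.4]
width: 0.0429
```

Call:
send_rows(steps=[0,-0.2,0.05,0,0,0,0.5,0,-0.2,0.05,0,0,0,0.5,0,-0.2,0.05,0,0,0,0.5,0,-0.2,0.05,0,0,0,0.5,0,-0.2,0.05,0,0,0,0.5])

```text
time: 0.93
eef_pos: [0.2422, 0.3385, 0.3808]
tcp_rot: [0.004, 0.707, -0.004, 0.707]
force: [1.0, -0.4, 0.3]
width: 0.0425
```

Call:
send_rows(steps=[0,-0.2,0.05,0,0,0,0.5,0,-0.2,0.05,0,0,0,0.5,0,-0.2,0.05,0,0,0,0.5,0,-0.2,0.05,0,0,0,0.5,0,-0.2,0.05,0,0,0,0.5])

```text
time: 1.35
eef_pos: [0.2895, 0.138, 0.3812]
tcp_rot: [0.004, 0.707, -0.004, 0.707]
force: [2.1, -0.2, 0.3]
width: 0.0426
```

Call:
send_rows(steps=[0,-0.2,0.1,0,0,0,0.5,0,-0.2,0.1,0,0,0,0.5,0,-0.2,0.1,0,0,0,0.5,0,-0.2,0.1,0,0,0,0.5,0,-0.2,0.1,0,0,0,0.5])

```text
time: 1.77
eef_pos: [0.381, -0.0498, 0.3812]
tcp_rot: [0.005, 0.707, -0.004, 0.707]
force: [1.8, 0.4, -0.1]
width: 0.0425
```

Call:
send_rows(steps=[0,-0.18,0.15,0,0,0,0.5,0,-0.18,0.15,0,0,0,0.5,0,-0.18,0.15,0,0,0,0.5,0,-0.18,0.15,0,0,0,0.5,0,-0.18,0.15,0,0,0,0.5])

```text
time: 2.18
eef_pos: [0.5131, -0.2111, 0.3807]
tcp_rot: [0.005, 0.707, -0.004, 0.707]
force: [0.3, -0.1, 0.4]
width: 0.0429
```

Call:
send_rows(steps=[0,-0.16,0.14,0,0,0,0.5,0,-0.16,0.14,0,0,0,0.5,0,-0.16,0.14,0,0,0,0.5,0,0,0,0,0,0,0.5,0,0,0,0,0,0,0.5])

```text
time: 2.6
eef_pos: [0.5946, -0.3062, 0.3774]
tcp_rot: [0.006, 0.709, -0.004, 0.705]
force: [-1.1, 0.5, 0.0]
width: 0.0424
```

Run:
```python
from plant import r
import cv2, pickle
s=r.read_state(); print(s["time"],s["eef_pos"],s["tcp_rot"],s["q"])
s=r.snapshot("top"); cv2.imwrite("pics/t1.png",cv2.resize(s["img"][120:270,300:500,::-1],None,fx=4,fy=4,interpolation=cv2.INTER_CUBIC))
s=r.snapshot("side"); cv2.imwrite("pics/s1.png",cv2.resize(s["img"][0:300,150:450,::-1],None,fx=2,fy=2))
```

```text
2.6 [ 0.59458332 -0.30618677  0.37738155] [ 0.00593984  0.70874618 -0.00373236  0.70542869] [-5.79545271e-01  3.95310964e-01  9.76717782e-01  8.30038315e-05
  1.77519871e+00 -2.13664625e+00]
```

View pics/t1.png

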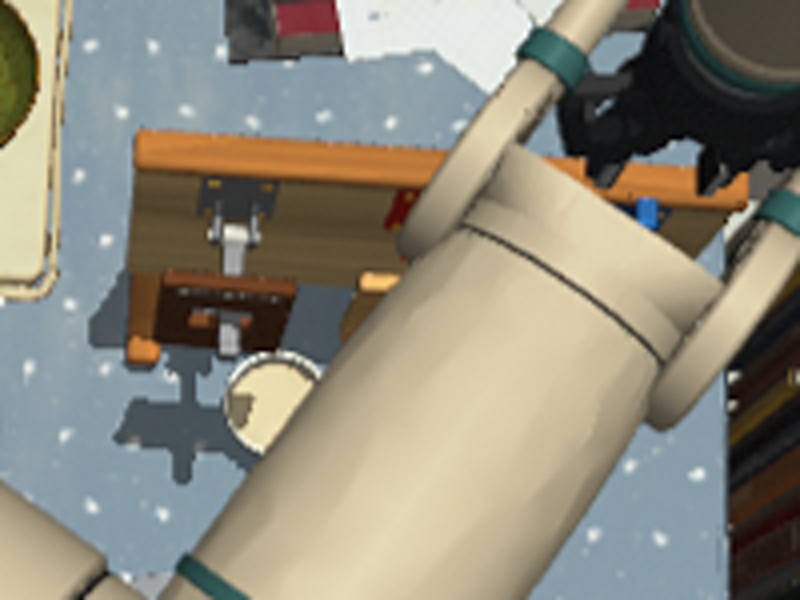

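View pics/s1.png

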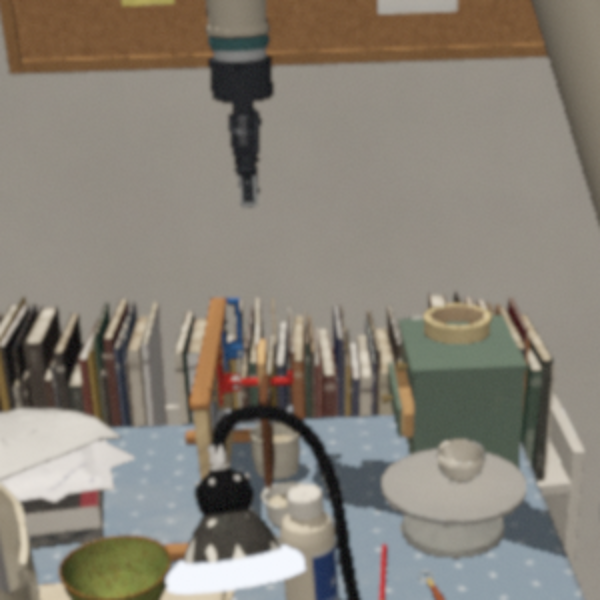

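Call:
send_rows(steps=[0,-0.08,0.07,0,0,0,0.5,0,-0.085,0.07,0,0,0,0.5,0,0,0,0,0,0,0.5,0,0,0,0,0,0,0.5])

```text
time: 3.03
eef_pos: [0.6207, -0.3367, 0.3819]
tcp_rot: [0.004, 0.707, -0.004, 0.707]
force: [-0.7, 0.6, -0.4]
width: 0.043
```

Call:
send_rows(steps=[0.15,-0.01,0,0,0,0,0.5,0.15,0,0,0,0,0,0.5,0.15,0,0,0,0,0,0.5,0.1,0,0,0,0,0,0.5,0,0,0,0,0,0,0.5])

```text
time: 3.45
eef_pos: [0.618, -0.3364, 0.2673]
tcp_rot: [0.006, 0.71, -0.002, 0.704]
force: [-0.2, 0.5, -1.0]
width: 0.0427
```

Run:
```python
from plant import r
import cv2
s=r.snapshot("side"); cv2.imwrite("pics/s2.png",cv2.resize(s["img"][80:240,200:340,::-1],None,fx=4,fy=4,interpolation=cv2.INTER_CUBIC))
s=r.snapshot("top"); cv2.imwrite("pics/t2.png",cv2.resize(s["img"][120:270,300:500,::-1],None,fx=4,fy=4,interpolation=cv2.INTER_CUBIC))
print(r.read_state())
```

```text
{'time': 3.55, 'q': array([-5.97659169e-01,  4.65378416e-01,  1.11043609e+00,  3.03326054e-04,
        1.56579383e+00, -2.15727301e+00]), 'qvel': array([-0.00199918, -0.01439031, -0.06552292, -0.00103513, -0.0021906 ,
       -0.00147568]), 'joint_efforts': array([-3.49914038e-02, -5.16869509e+01, -2.43120325e+01,  8.08993027e-04,
        3.46223905e-02,  7.04254817e-04]), 'eef_pos': array([ 0.62055917, -0.33833173,  0.27252017]), 'tcp_rot': array([ 0.0040462 ,  0.70704047, -0.00386204,  0.70715097]), 'force': array([0.88314648, 0.31779671, 0.97633089]), 'wrist_torque': array([-0.00644981,  0.04415076,  0.00355674]), 'width': 0.04295638874959493}
```

View pics/s2.png

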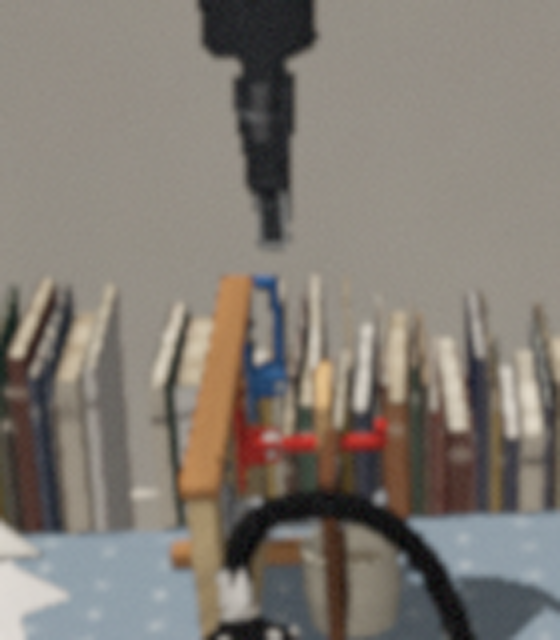

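View pics/t2.png

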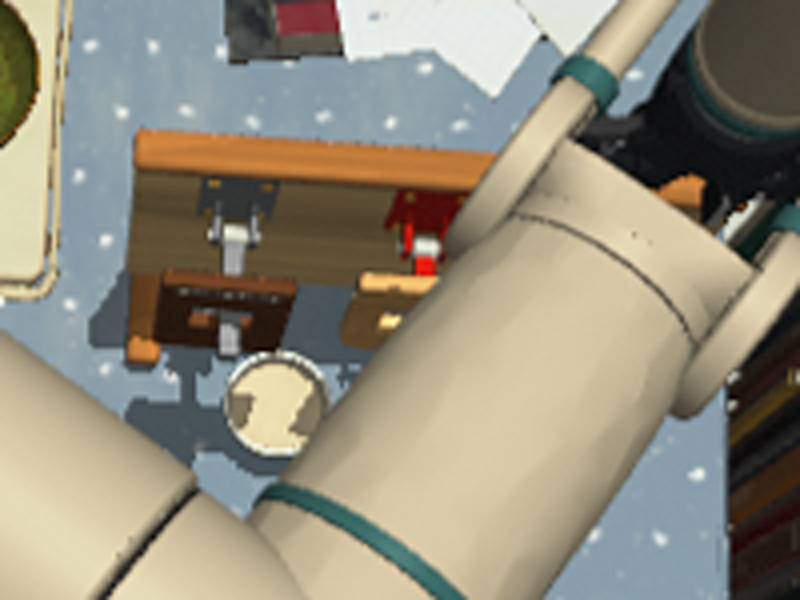

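Call:
send_rows(steps=[0.11,0,0,0,0,0,0.5,0.11,0,0,0,0,0,0.5,0.11,0,0,0,0,0,0.5,0,0,0,0,0,0,0.5,0,0,0,0,0,0,0.5])

```text
time: 3.97
eef_pos: [0.6215, -0.3395, 0.207]
tcp_rot: [0.004, 0.707, -0.004, 0.708]
force: [0.0, -0.8, 1.0]
width: 0.0428
```

Call:
send_rows(steps=[0,0,0,0,0,0,0,0,0,0,0,0,0,0,0,0,0,0,0,0,0,0,0,0,0,0,0,0,0,0,0,0,0,0,0], squeeze=25)

```text
time: 4.38
eef_pos: [0.6224, -0.3389, 0.2083]
tcp_rot: [0.004, 0.706, -0.004, 0.709]
force: [0.3, 2.9, 5.4]
width: 0.0114
```

Call:
send_rows(steps=[0.002,0,-0.032,0,0,0,0,0.005,0,-0.032,0,0,0,0,0.008,0,-0.031,0,0,0,0,0.012,0,-0.03,0,0,0,0,0.015,0,-0.029,0,0,0,0])

```text
time: 4.8
eef_pos: [0.5942, -0.3385, 0.2009]
tcp_rot: [0.004, 0.703, -0.004, 0.711]
force: [3.0, 5.0, 7.4]
width: 0.0116
```

Call:
send_rows(steps=[0.018,0,-0.027,0,0,0,0,0.02,0,-0.025,0,0,0,0,0.023,0,-0.023,0,0,0,0,0.025,0,-0.02,0,0,0,0,0.027,0,-0.018,0,0,0,0])

```text
time: 5.22
eef_pos: [0.5692, -0.3382, 0.1778]
tcp_rot: [0.004, 0.705, -0.004, 0.709]
force: [-1.4, 4.7, 6.3]
width: 0.0116
```

Call:
send_rows(steps=[0.029,0,-0.015,0,0,0,0,0.03,0,-0.012,0,0,0,0,0.031,0,-0.008,0,0,0,0,0.032,0,-0.005,0,0,0,0,0.032,0,-0.002,0,0,0,0])

```text
time: 5.63
eef_pos: [0.5592, -0.3379, 0.1456]
tcp_rot: [0.005, 0.707, -0.004, 0.707]
force: [-2.8, 3.8, 4.9]
width: 0.0116
```

Run:
```python
from plant import r
import cv2
s=r.snapshot("side"); cv2.imwrite("pics/s3.png",cv2.resize(s["img"][80:240,200:340,::-1],None,fx=4,fy=4,interpolation=cv2.INTER_CUBIC))
print(r.read_state())
```

```text
{'time': 5.6833, 'q': array([-6.50789405e-01,  4.47065638e-01,  1.46018864e+00,  1.25738857e-03,
        1.23510344e+00, -2.20977821e+00]), 'qvel': array([ 0.00040273,  0.00287163, -0.01347741, -0.00480875,  0.01462263,
        0.00094847]), 'joint_efforts': array([-7.74613582e-01, -5.00993657e+01, -2.43758047e+01, -5.52147087e-01,
       -6.76137954e-01, -3.91583936e-02]), 'eef_pos': array([ 0.55905337, -0.33791858,  0.14407544]), 'tcp_rot': array([ 0.00481916,  0.70705729, -0.00382318,  0.70712951]), 'force': array([-1.97158058,  2.36364598,  4.04986781]), 'wrist_torque': array([ 0.45496019, -0.0191376 ,  0.0306389 ]), 'width': 0.01102917817944363}
```

View pics/s3.png

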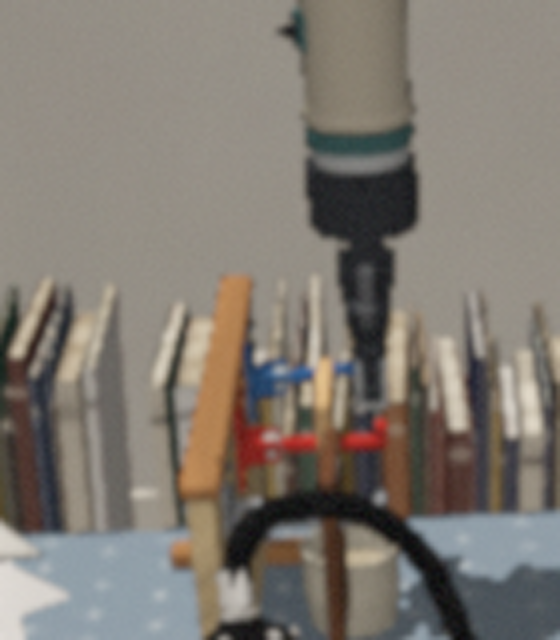

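Call:
send_rows(steps=[0.02,0,0,0,0,0,0,0.02,0,0,0,0,0,0,0.02,0,0,0,0,0,0,0,0,0,0,0,0,0])

```text
time: 6.02
eef_pos: [0.5596, -0.338, 0.1363]
tcp_rot: [0.004, 0.706, -0.004, 0.708]
force: [-5.1, 5.6, 16.7]
width: 0.0115
```

Run:
```python
from plant import r
import cv2
s=r.snapshot("side"); cv2.imwrite("pics/s4.png",cv2.resize(s["img"][140:220,240:340,::-1],None,fx=7,fy=7,interpolation=cv2.INTER_CUBIC))
print(r.read_state())
```

```text
{'time': 6.0667, 'q': array([-6.50465512e-01,  4.52305344e-01,  1.47195705e+00,  1.29933204e-03,
        1.21552826e+00, -2.20981804e+00]), 'qvel': array([ 0.00011782,  0.00025324,  0.00117946,  0.00084551, -0.00225155,
        0.00090143]), 'joint_efforts': array([-1.75871450e+00, -3.86756337e+01, -2.09540892e+01, -6.89032339e-01,
       -2.73835436e+00, -3.38565942e-04]), 'eef_pos': array([ 0.55958222, -0.33804245,  0.13624902]), 'tcp_rot': array([ 0.00416683,  0.70632572, -0.00424392,  0.707862  ]), 'force': array([-5.17757812,  6.30793739, 18.07889737]), 'wrist_torque': array([0.98850243, 0.67182258, 0.05497069]), 'width': 0.011590156110409516}
```

View pics/s4.png

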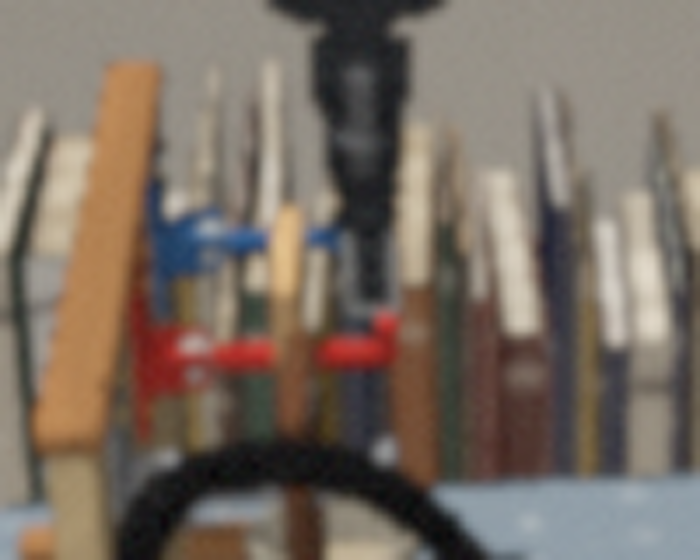

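Call:
send_rows(steps=[0,0,0,0,0,0,0.45,0,0,0,0,0,0,0.45,0,0,0,0,0,0,0.45,-0.1,0,0,0,0,0,0.45,-0.2,0,0,0,0,0,0.45])

```text
time: 6.48
eef_pos: [0.5566, -0.3372, 0.1861]
tcp_rot: [0.007, 0.711, -0.002, 0.704]
force: [1.3, -0.1, -1.0]
width: 0.0384
```

Call:
send_rows(steps=[-0.2,0,0,0,0,0,0.45,-0.2,0,0,0,0,0,0.45,0,0,0,0,0,0,0.45,0,0,0,0,0,0,0.45])

```text
time: 6.82
eef_pos: [0.5608, -0.3402, 0.2746]
tcp_rot: [0.003, 0.705, -0.006, 0.709]
force: [-0.2, 0.6, -0.3]
width: 0.0382
```

Run:
```python
from plant import r
import cv2
s=r.snapshot("side"); cv2.imwrite("pics/s5.png",cv2.resize(s["img"][140:220,240:340,::-1],None,fx=7,fy=7,interpolation=cv2.INTER_CUBIC))
print(r.read_state())
```

```text
{'time': 6.8667, 'q': array([-6.51205976e-01,  3.79762112e-01,  1.25003141e+00, -1.94948372e-04,
        1.51004938e+00, -2.20982405e+00]), 'qvel': array([-0.00019016,  0.02899962,  0.05842243,  0.00209408,  0.00085077,
        0.00115166]), 'joint_efforts': array([ 5.63811825e-02, -5.13545358e+01, -2.72950888e+01,  8.16589018e-04,
       -5.48967230e-02, -1.48323824e-05]), 'eef_pos': array([ 0.5596978 , -0.33938314,  0.27201201]), 'tcp_rot': array([ 0.00387456,  0.70664049, -0.00472846,  0.70754636]), 'force': array([-0.71378213, -0.31519214, -1.53754881]), 'wrist_torque': array([-0.02156627,  0.06342885,  0.03190823]), 'width': 0.038319796180215276}
```

View pics/s5.png

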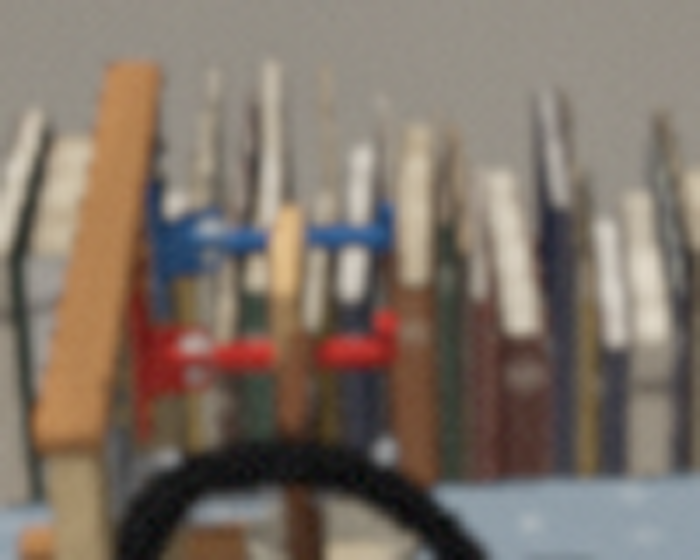

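Call:
send_rows(steps=[0,0,0,0.14,0,0,0.35,0,0,0,0.14,0,0,0.35,0,0,0,0.14,0,0,0.35,0,0,0,0.14,0,0,0.35,0,0,0,0.14,0,0,0.35])

```text
time: 7.28
eef_pos: [0.5586, -0.3384, 0.2685]
tcp_rot: [0.199, 0.68, -0.197, 0.677]
force: [-0.5, -0.5, -0.7]
width: 0.0301
```

Call:
send_rows(steps=[0,0,0,0.14,0,0,0.35,0,0,0,0.14,0,0,0.35,0,0,0,0.14,0,0,0.35,0,0,0,0.14,0,0,0.35,0,0,0,0.14,0,0,0.35])

```text
time: 7.7
eef_pos: [0.5586, -0.3385, 0.2685]
tcp_rot: [0.375, 0.601, -0.375, 0.598]
force: [-0.5, 0.7, 0.3]
width: 0.03
```

Call:
send_rows(steps=[0,0,0,0.15,0,0,0.35,0,0,0,0.15,0,0,0.35,0,0,0,0.15,0,0,0.35,0,0,0,0.15,0,0,0.35,0,0,0,0,0,0,0.35])

```text
time: 8.12
eef_pos: [0.5586, -0.3385, 0.2686]
tcp_rot: [-0.503, -0.498, 0.504, -0.495]
force: [-1.4, -0.5, -0.1]
width: 0.03
```

Run:
```python
from plant import r
from scipy.spatial.transform import Rotation as Ro
import numpy as np
s=r.read_state(); R=Ro.from_quat(s["tcp_rot"]).as_matrix(); print(s["time"],s["eef_pos"],R.round(4),s["width"],s["q"])
print(R.T@(np.array([.590,-.227,.25])-s["eef_pos"])/.2)
```

```text
8.1167 [ 0.55864135 -0.33846944  0.26864781] [[-0.0039  0.9999 -0.014 ]
 [ 0.0029 -0.014  -0.9999]
 [-1.     -0.0039 -0.0028]] 0.030048298470414993 [-6.51138994e-01  3.82464337e-01  1.25389542e+00 -7.71969989e-05
  1.51007032e+00 -6.37130303e-01]
[ 0.09422727  0.14934191 -0.55922426]
```

Call:
send_rows(steps=[0,0.037,-0.14,0,0,0,0.35,0,0.037,-0.14,0,0,0,0.35,0,0.037,-0.14,0,0,0,0.35,0,0.038,-0.14,0,0,0,0.35,0,0,0,0,0,0,0.35])

```text
time: 8.53
eef_pos: [0.5911, -0.2217, 0.2699]
tcp_rot: [0.502, 0.501, -0.5, 0.497]
force: [-2.1, -0.0, -0.3]
width: 0.0299
```

Call:
send_rows(steps=[0,0,0,0,0,0,0.35,0,0,0,0,0,0,0.35])

```text
time: 8.7
eef_pos: [0.5902, -0.2275, 0.2703]
tcp_rot: [-0.502, -0.498, 0.503, -0.497]
force: [-0.5, -0.5, 0.0]
width: 0.03
```

Run:
```python
from plant import r
import cv2
s=r.snapshot("side"); cv2.imwrite("pics/s6.png",cv2.resize(s["img"][100:220,230:350,::-1],None,fx=5,fy=5,interpolation=cv2.INTER_CUBIC))
s=r.snapshot("top"); cv2.imwrite("pics/t6.png",cv2.resize(s["img"][140:245,320:500,::-1],None,fx=4.4,fy=4.4,interpolation=cv2.INTER_CUBIC))
s=r.read_state(); print(s["time"],s["eef_pos"])
```

```text
8.8 [ 0.59014741 -0.22833074  0.27067883]
```

View pics/s6.png

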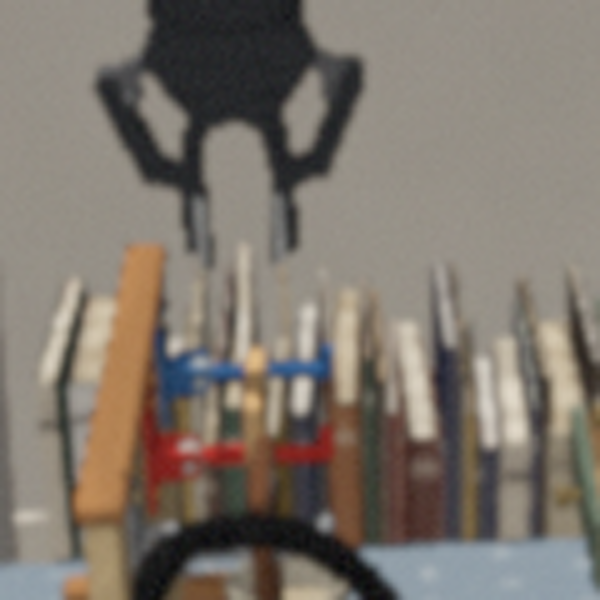

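View pics/t6.png

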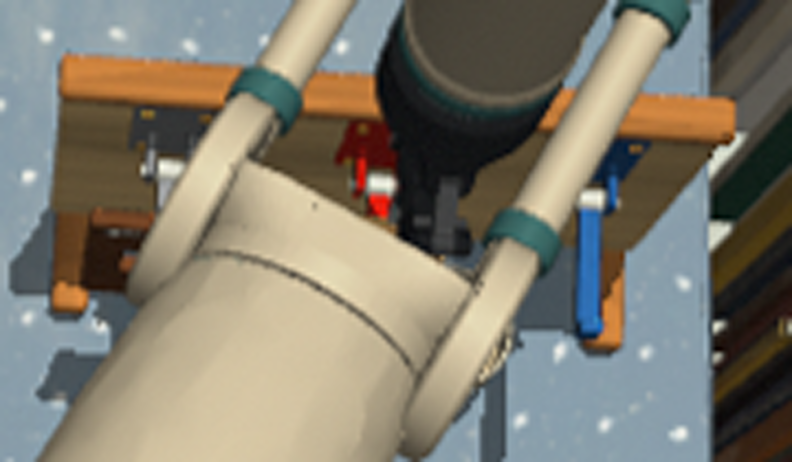

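Call:
send_rows(steps=[0.15,0,0,0,0,0,0.35,0.15,0,0,0,0,0,0.35,0.1,0,0,0,0,0,0.35,0.05,0,0,0,0,0,0.35,0,0,0,0,0,0,0.35])

```text
time: 9.22
eef_pos: [0.5888, -0.2276, 0.1785]
tcp_rot: [-0.503, -0.499, 0.504, -0.495]
force: [-0.0, 0.6, -0.2]
width: 0.0301
```

Call:
send_rows(steps=[0,0,0,0,0,0,0.35,0,0,0,0,0,0,0.35])

```text
time: 9.38
eef_pos: [0.5915, -0.2283, 0.1831]
tcp_rot: [0.503, 0.496, -0.503, 0.498]
force: [0.4, -0.1, 0.1]
width: 0.0299
```

Run:
```python
from plant import r
import cv2
s=r.snapshot("side"); cv2.imwrite("pics/s7.png",cv2.resize(s["img"][120:220,230:350,::-1],None,fx=6,fy=6,interpolation=cv2.INTER_CUBIC))
s=r.read_state(); print(s["time"],s["eef_pos"],s["force"])
```

```text
9.4333 [ 0.59159904 -0.22816984  0.18332085] [ 0.06719761 -0.61986519  0.32485025]
```

View pics/s7.png

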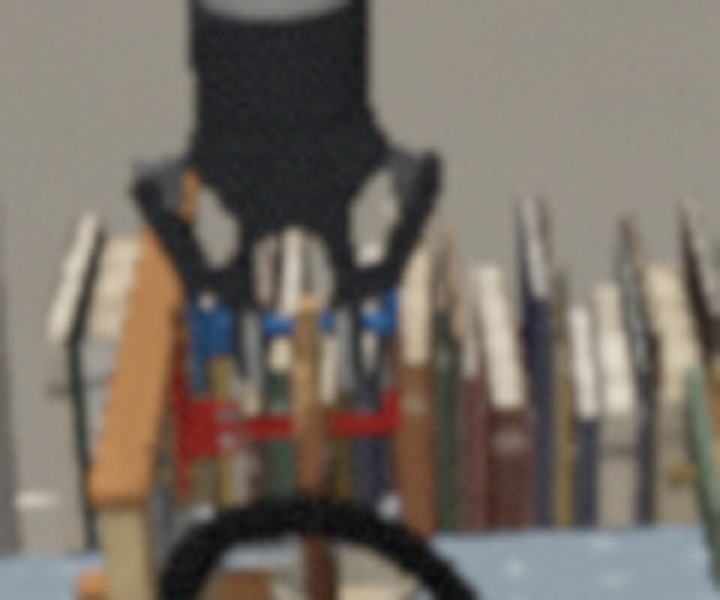

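Call:
send_rows(steps=[0,0,0,0,0,0,0,0,0,0,0,0,0,0,0,0,0,0,0,0,0,0,0,0,0,0,0,0,0,0,0,0,0,0,0], squeeze=40)

```text
time: 9.85
eef_pos: [0.591, -0.2276, 0.1827]
tcp_rot: [0.503, 0.496, -0.503, 0.498]
force: [-0.9, -0.1, 5.5]
width: 0.0092
```

Call:
send_rows(steps=[-0.03,0,0,0,0,0,0,-0.03,0,0,0,0,0,0,-0.03,0,0,0,0,0,0,0,0,0,0,0,0,0,0,0,0,0,0,0,0])

```text
time: 10.27
eef_pos: [0.5908, -0.2273, 0.1999]
tcp_rot: [0.503, 0.497, -0.503, 0.497]
force: [-0.8, -0.2, -0.2]
width: 0.0096
```

Run:
```python
from plant import r
import cv2
s=r.snapshot("side"); cv2.imwrite("pics/s8.png",cv2.resize(s["img"][120:220,230:350,::-1],None,fx=6,fy=6,interpolation=cv2.INTER_CUBIC))
s=r.read_state(); print(s["time"],s["eef_pos"],s["force"],s["width"])
```

```text
10.3167 [ 0.59059387 -0.22720532  0.19946944] [-0.11949116  0.20208823 -1.53730168] 0.009297889484951196
```

View pics/s8.png

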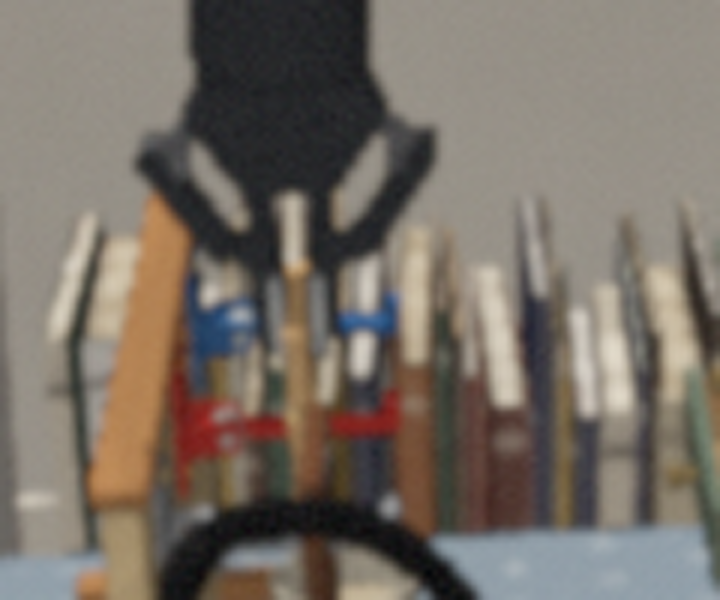

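Call:
send_rows(steps=[0,-0.058,0,0,0,0,0,0,-0.058,0,0,0,0,0,0,-0.058,0,0,0,0,0,0,-0.058,0,0,0,0,0,0,-0.058,0,0,0,0,0])

```text
time: 10.73
eef_pos: [0.5312, -0.2265, 0.1994]
tcp_rot: [-0.503, -0.497, 0.503, -0.497]
force: [-1.1, 0.2, -1.1]
width: 0.0093
```

Call:
send_rows(steps=[0,-0.02,0,0,0,0,0,0,0,0,0,0,0,0,0,0,0,0,0,0,0])

```text
time: 10.98
eef_pos: [0.5287, -0.2267, 0.1999]
tcp_rot: [0.503, 0.496, -0.503, 0.497]
force: [0.7, -0.5, -1.4]
width: 0.0094
```

Run:
```python
from plant import r
import cv2
s=r.snapshot("side"); cv2.imwrite("pics/s9.png",cv2.resize(s["img"][120:220,230:350,::-1],None,fx=6,fy=6,interpolation=cv2.INTER_CUBIC))
s=r.snapshot("top"); cv2.imwrite("pics/t9.png",cv2.resize(s["img"][140:245,320:500,::-1],None,fx=4.4,fy=4.4,interpolation=cv2.INTER_CUBIC))
s=r.read_state(); print(s["time"],s["eef_pos"],s["force"],s["width"])
```

```text
11.0833 [ 0.52915458 -0.22670387  0.19965498] [ 0.48082492 -0.50102741 -0.72208729] 0.009014736417702427
```

View pics/s9.png

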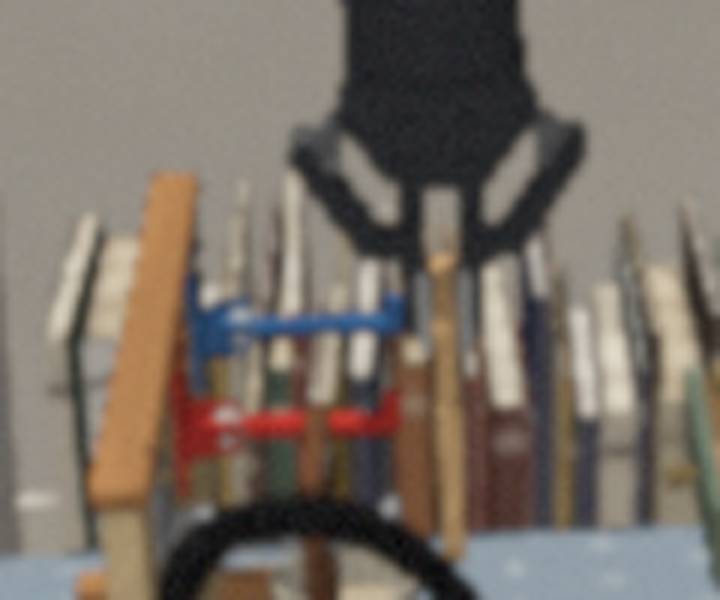

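View pics/t9.png

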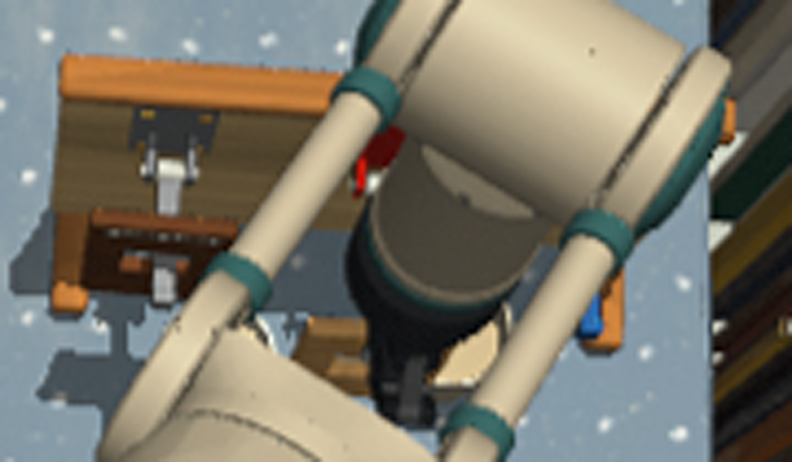

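Run:
```python
from h import *
s=pickle.load(open("pics/top0.pkl","rb"))
print(onz(s,320+306/4.4,140+322/4.4,.228), proj(s,[.529,-.188,.228]), (proj(s,[.529,-.188,.228])-[320,140])*4.4,(proj(s,[.529,-.192,.228])-[320,140])*4.4)
```

```text
[ 0.53106472 -0.1869804   0.228     ] [389.98936766 214.1250473 ] [307.95321771 326.15020811] [316.07286785 326.59712102]
```

Call:
send_rows(steps=[0,0,0.1,0,0,0,0,0,0,0.14,0,0,0,0,0,0,0.14,0,0,0,0,0,0,0.12,0,0,0,0,0,0,0.067,0,0,0,0])

```text
time: 11.5
eef_pos: [0.5278, -0.3429, 0.1991]
tcp_rot: [-0.503, -0.496, 0.504, -0.497]
force: [0.5, -0.1, -0.7]
width: 0.0093
```

Call:
send_rows(steps=[0,0,0,0,0,0,0,0,0,0,0,0,0,0,0,0,0,0,0,0,0])

```text
time: 11.75
eef_pos: [0.5273, -0.3386, 0.1992]
tcp_rot: [0.503, 0.498, -0.503, 0.497]
force: [-0.1, 0.9, 0.0]
width: 0.0093
```

Run:
```python
from plant import r
import cv2
s=r.snapshot("side"); cv2.imwrite("pics/s10.png",cv2.resize(s["img"][120:220,230:350,::-1],None,fx=6,fy=6,interpolation=cv2.INTER_CUBIC))
s=r.snapshot("top"); cv2.imwrite("pics/t10.png",cv2.resize(s["img"][140:245,320:500,::-1],None,fx=4.4,fy=4.4,interpolation=cv2.INTER_CUBIC))
s=r.read_state(); print(s["time"],s["eef_pos"],s["tcp_rot"],s["force"],s["width"])
```

```text
11.85 [ 0.5273525  -0.33839478  0.19951812] [ 0.50291005  0.49756284 -0.50245485  0.49704307] [ 0.38904377 -0.61730531 -0.78435603] 0.008878149233278513
```

View pics/s10.png

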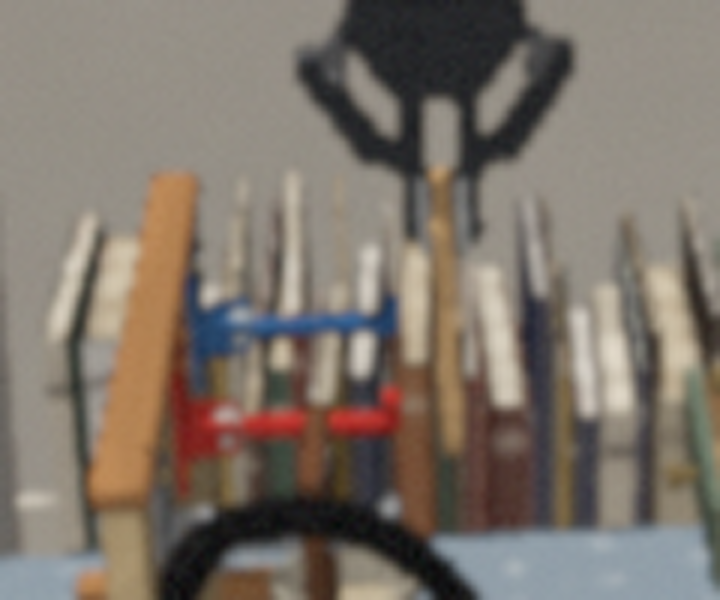

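View pics/t10.png

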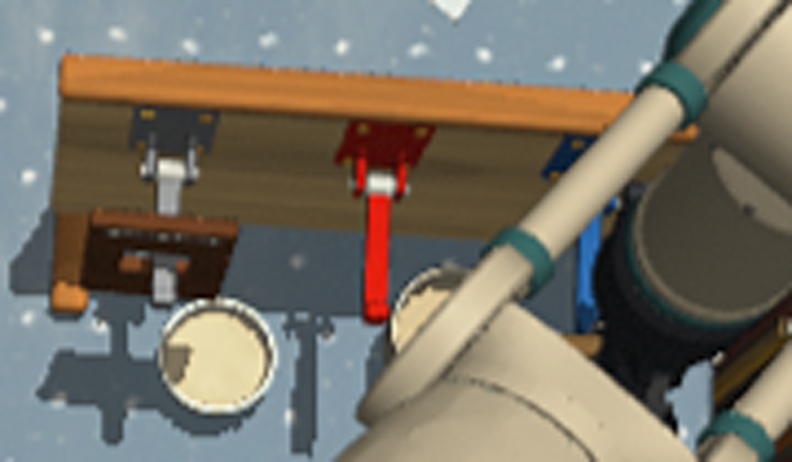

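Call:
send_rows(steps=[0,0.059,0.008,0,0,0,0,0,0.059,0,0,0,0,0,0,0.059,0,0,0,0,0,0,0.059,0,0,0,0,0,0,0.059,0,0,0,0,0])

```text
time: 12.27
eef_pos: [0.5877, -0.3414, 0.1996]
tcp_rot: [0.503, 0.497, -0.503, 0.497]
force: [-0.1, 0.2, -1.0]
width: 0.0094
```

Call:
send_rows(steps=[0,0,0,0,0,0,0,0,0,0,0,0,0,0])

```text
time: 12.43
eef_pos: [0.5869, -0.3415, 0.1991]
tcp_rot: [-0.503, -0.498, 0.503, -0.497]
force: [-0.0, -0.3, -0.2]
width: 0.0093
```

Run:
```python
from plant import r
import cv2
s=r.snapshot("side"); cv2.imwrite("pics/s11.png",cv2.resize(s["img"][120:220,230:350,::-1],None,fx=6,fy=6,interpolation=cv2.INTER_CUBIC))
s=r.read_state(); print(s["time"],s["eef_pos"],s["tcp_rot"],s["force"],s["width"])
```

```text
12.4833 [ 0.58620488 -0.34162295  0.19914162] [-0.50261518 -0.49763415  0.50288306 -0.49683686] [ 0.81476529 -0.21254407 -0.13084809] 0.009295166807297766
```

View pics/s11.png

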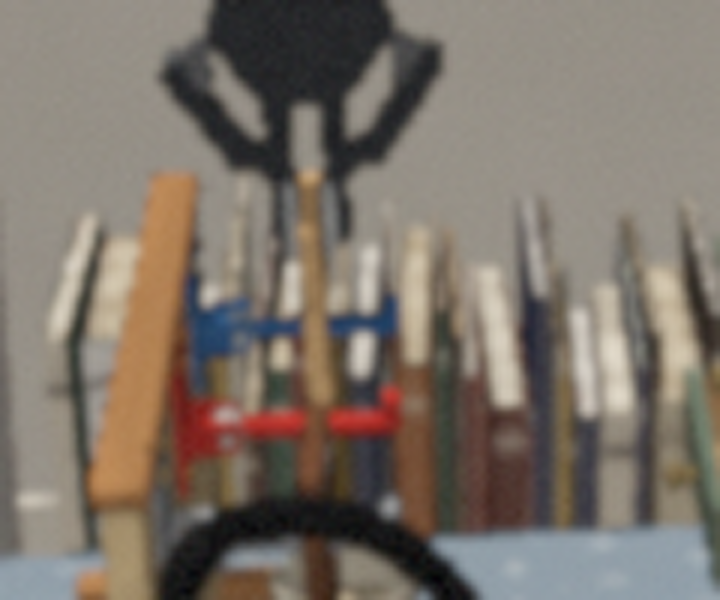

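Call:
send_rows(steps=[0.025,0,0,0,0,0,0,0.025,0,0,0,0,0,0,0.025,0,0,0,0,0,0,0,0,0,0,0,0,0,0,0,0,0,0,0,0])

```text
time: 12.9
eef_pos: [0.5857, -0.3422, 0.1839]
tcp_rot: [-0.503, -0.497, 0.503, -0.497]
force: [0.8, -1.1, 0.0]
width: 0.0094
```

Call:
send_rows(steps=[0.01,0,0,0,0,0,0,0,0,0,0,0,0,0,0,0,0,0,0,0,0])

```text
time: 13.15
eef_pos: [0.5863, -0.3424, 0.1829]
tcp_rot: [0.503, 0.497, -0.503, 0.497]
force: [0.3, 0.1, 1.1]
width: 0.0094
```

Call:
send_rows(steps=[0.005,0,0,0,0,0,0,0,0,0,0,0,0,0.15,0,0,0,0,0,0,0.35,0,0,0,0,0,0,0.35,0,0,0,0,0,0,0.35])

```text
time: 13.57
eef_pos: [0.5862, -0.3421, 0.1812]
tcp_rot: [0.503, 0.497, -0.503, 0.497]
force: [-0.4, 0.5, 0.5]
width: 0.0299
```

Call:
send_rows(steps=[-0.02,0,0,0,0,0,0.35,-0.1,0,0,0,0,0,0.35,-0.15,0,0,0,0,0,0.35,-0.15,0,0,0,0,0,0.35,-0.1,0,0,0,0,0,0.35])

```text
time: 13.98
eef_pos: [0.5868, -0.3426, 0.2888]
tcp_rot: [0.503, 0.496, -0.503, 0.498]
force: [1.1, -0.8, 0.2]
width: 0.0296
```

Call:
send_rows(steps=[0,0,0,0,0,0,0.35,0,0,0,0,0,0,0.35])

```text
time: 14.15
eef_pos: [0.5867, -0.3425, 0.2871]
tcp_rot: [0.503, 0.496, -0.503, 0.498]
force: [0.2, 0.5, -0.2]
width: 0.0301
```

Run:
```python
from plant import r
import cv2
s=r.snapshot("side"); cv2.imwrite("pics/s12.png",cv2.resize(s["img"][120:220,230:350,::-1],None,fx=6,fy=6,interpolation=cv2.INTER_CUBIC))
s=r.read_state(); print(s["time"],s["eef_pos"],s["tcp_rot"],s["force"],s["width"])
```

```text
14.2 [ 0.58604899 -0.34209192  0.28529336] [ 0.50299772  0.49706232 -0.50295151  0.49695284] [ 0.61700663 -1.12819403 -0.09004622] 0.02985280036777046
```

View pics/s12.png

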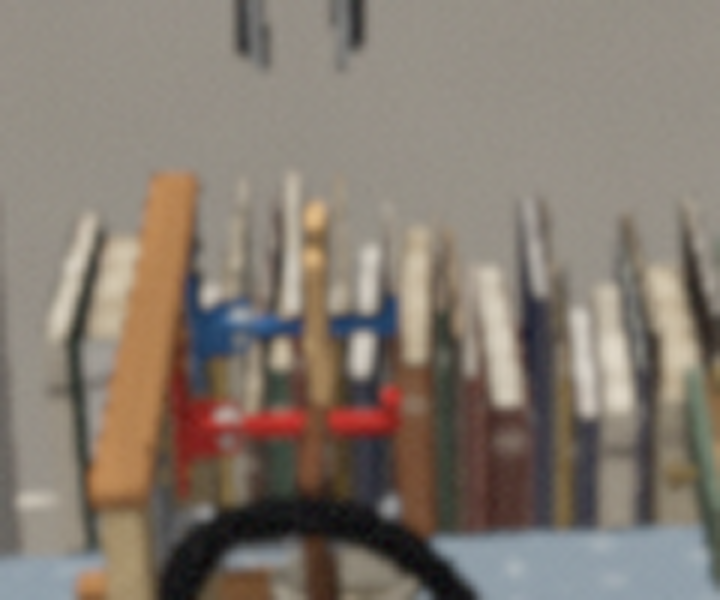

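Call:
send_rows(steps=[0,-0.025,-0.14,0,0,0,0.45,0,-0.025,-0.14,0,0,0,0.45,0,-0.025,-0.14,0,0,0,0.45,0,-0.025,-0.14,0,0,0,0.45,0,0,0,-0.15,0,0,0.45])

```text
time: 14.62
eef_pos: [0.5655, -0.2242, 0.2839]
tcp_rot: [0.472, 0.529, -0.471, 0.524]
force: [-0.5, -1.3, -0.1]
width: 0.0383
```

Call:
send_rows(steps=[0,0,0,-0.15,0,0,0.45,0,0,0,-0.15,0,0,0.45,0,0,0,-0.15,0,0,0.45,0,0,0,-0.14,0,0,0.45,0,0,0,-0.14,0,0,0.45])

```text
time: 15.03
eef_pos: [0.5666, -0.2294, 0.2832]
tcp_rot: [0.303, 0.64, -0.303, 0.637]
force: [0.1, 0.1, 0.0]
width: 0.0381
```

Call:
send_rows(steps=[0,0,0,-0.14,0,0,0.45,0,0,0,-0.14,0,0,0.45,0,0,0,-0.14,0,0,0.45,0,0,0,-0.14,0,0,0.45,0,0,0,-0.14,0,0,0.45])

```text
time: 15.45
eef_pos: [0.5666, -0.2295, 0.2831]
tcp_rot: [0.119, 0.699, -0.118, 0.696]
force: [0.8, 0.3, -0.7]
width: 0.0381
```

Call:
send_rows(steps=[0,0,0,-0.14,0,0,0.45,0,0,0,-0.14,0,0,0.45,0,0,0,-0.14,0,0,0.45,0,0,0,0,0,0,0.45,0,0,0,0,0,0,0.45])

```text
time: 15.87
eef_pos: [0.5669, -0.2296, 0.2838]
tcp_rot: [0.006, 0.708, -0.005, 0.706]
force: [0.0, -0.0, 0.6]
width: 0.0386
```

Run:
```python
from plant import r
import cv2
s=r.snapshot("top"); cv2.imwrite("pics/t13.png",cv2.resize(s["img"][140:245,320:500,::-1],None,fx=4.4,fy=4.4,interpolation=cv2.INTER_CUBIC))
s=r.read_state(); print(s["time"],s["eef_pos"],s["tcp_rot"],s["force"],s["width"],s["q"])
```

```text
15.9167 [ 0.5670381  -0.22971327  0.28412443] [ 0.00563086  0.70786709 -0.00469757  0.70630759] [ 0.73391658 -0.65839919 -0.88349306] 0.03861631306159732 [-4.98658608e-01  3.10702252e-01  1.32533789e+00  1.23382335e-04
  1.50811980e+00 -2.05485607e+00]
```

View pics/t13.png

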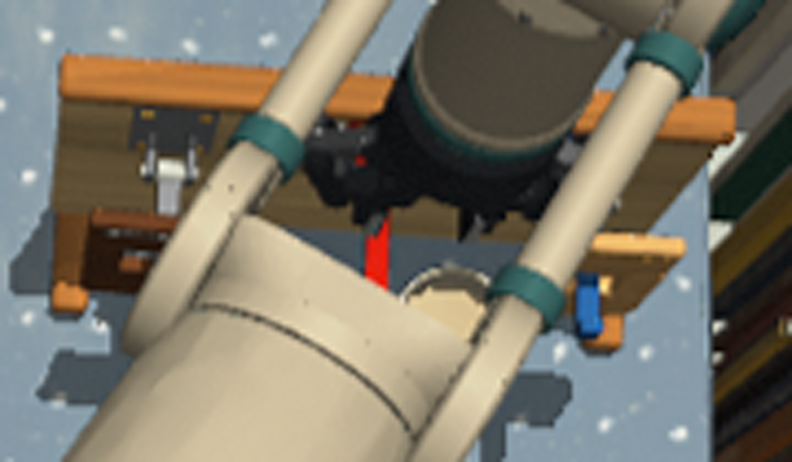

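Call:
send_rows(steps=[0.17,0,0,0,0,0,0.45,0.17,0,0,0,0,0,0.45,0.17,0,0,0,0,0,0.45,0.12,0,0,0,0,0,0.45,0.06,0,0,0,0,0,0.45])

```text
time: 16.33
eef_pos: [0.565, -0.2286, 0.143]
tcp_rot: [0.006, 0.709, -0.004, 0.705]
force: [-0.1, -0.7, 0.6]
width: 0.0387
```

Call:
send_rows(steps=[0,0,0,0,0,0,0.45,0,0,0,0,0,0,0,0,0,0,0,0,0,0,0,0,0,0,0,0,0,0,0,0,0,0,0,0], squeeze=25)

```text
time: 16.75
eef_pos: [0.5682, -0.2281, 0.1487]
tcp_rot: [0.006, 0.706, -0.003, 0.708]
force: [1.1, 5.0, -1.3]
width: 0.0113
```

Run:
```python
from plant import r
from h import *
s=r.snapshot("side"); cv2.imwrite("pics/s14.png",cv2.resize(s["img"][120:220,230:350,::-1],None,fx=6,fy=6,interpolation=cv2.INTER_CUBIC))
print('right edge',onz(pickle.load(open("pics/top0.pkl","rb")),320+685/4.4,140+246/4.4,.211))
s=r.read_state(); print(s["time"],s["eef_pos"],s["tcp_rot"],s["force"],s["width"])
```

```text
right edge [ 0.58647585 -0.3783617   0.211     ]
16.8 [ 0.56818255 -0.22809747  0.14868846] [ 0.00570981  0.70640187 -0.00348856  0.70777936] [ 0.92633155  5.97526569 -1.38904304] 0.010967354742651496
```

View pics/s14.png

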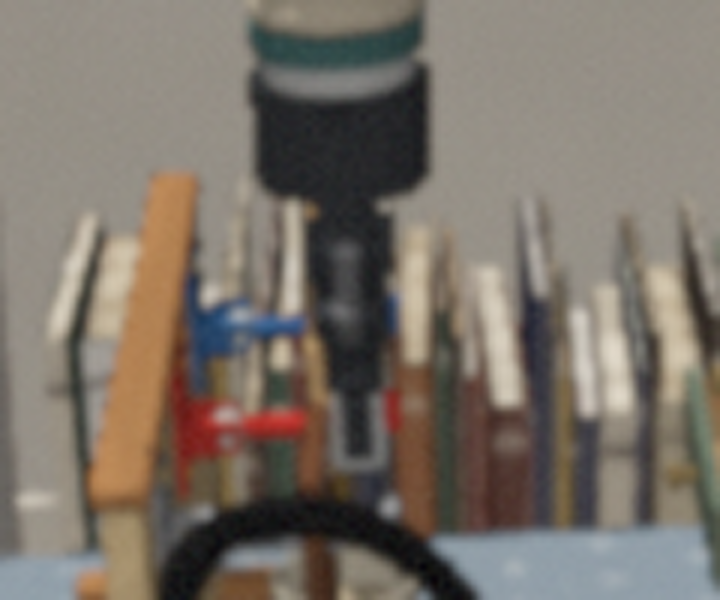

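Call:
send_rows(steps=[-0.03,0,0.002,0,0,0,0,-0.03,0,0.005,0,0,0,0,-0.029,0,0.008,0,0,0,0,-0.028,0,0.011,0,0,0,0,-0.027,0,0.014,0,0,0,0])

```text
time: 17.22
eef_pos: [0.5751, -0.2282, 0.1758]
tcp_rot: [0.006, 0.708, -0.003, 0.706]
force: [2.5, 3.4, -9.6]
width: 0.0113
```

Call:
send_rows(steps=[-0.025,0,0.016,0,0,0,0,-0.023,0,0.019,0,0,0,0,-0.021,0,0.021,0,0,0,0,-0.019,0,0.023,0,0,0,0,-0.016,0,0.025,0,0,0,0])

```text
time: 17.63
eef_pos: [0.5936, -0.2285, 0.196]
tcp_rot: [0.006, 0.71, -0.003, 0.704]
force: [-2.3, 5.0, -8.4]
width: 0.0113
```

Call:
send_rows(steps=[-0.014,0,0.027,0,0,0,0,-0.011,0,0.028,0,0,0,0,-0.008,0,0.029,0,0,0,0,-0.005,0,0.03,0,0,0,0,-0.002,0,0.03,0,0,0,0])

```text
time: 18.05
eef_pos: [0.6214, -0.2288, 0.205]
tcp_rot: [0.006, 0.71, -0.003, 0.704]
force: [-7.5, 5.9, -1.7]
width: 0.0112
```

Run:
```python
from plant import r
from h import *
s=r.snapshot("side"); cv2.imwrite("pics/s15.png",cv2.resize(s["img"][120:220,230:350,::-1],None,fx=6,fy=6,interpolation=cv2.INTER_CUBIC))
s=r.read_state(); print(s["time"],s["eef_pos"],s["tcp_rot"],s["force"],s["width"])
```

```text
18.1 [ 0.62284737 -0.22885858  0.20512184] [ 0.00545787  0.70958487 -0.00291955  0.70459279] [-4.79039647  5.44240237 -1.96308963] 0.011389983378438887
```

View pics/s15.png

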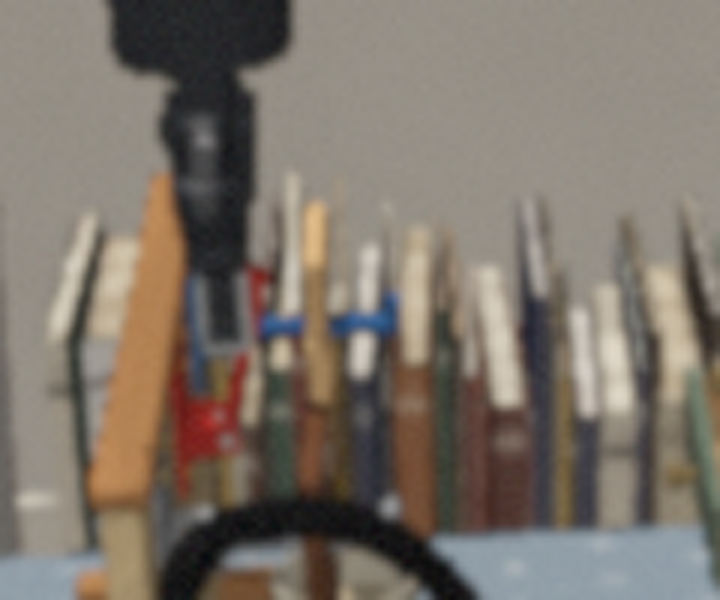

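Call:
send_rows(steps=[0,0,0.015,0,0,0,0,0,0,0.015,0,0,0,0,0,0,0,0,0,0,0])

```text
time: 18.35
eef_pos: [0.628, -0.229, 0.2052]
tcp_rot: [0.005, 0.71, -0.003, 0.704]
force: [-6.0, 5.8, -1.7]
width: 0.0112
```

Run:
```python
from plant import r
from h import *
s=r.snapshot("side"); cv2.imwrite("pics/s16.png",cv2.resize(s["img"][120:220,230:350,::-1],None,fx=6,fy=6,interpolation=cv2.INTER_CUBIC))
s=r.read_state(); print(s["time"],s["eef_pos"],s["tcp_rot"],s["force"],s["width"])
```

```text
18.4 [ 0.62801162 -0.22893371  0.20520271] [ 0.00540751  0.70970804 -0.00298125  0.70446886] [-6.17330411  5.39027287 -1.75941618] 0.011444974465040744
```

View pics/s16.png

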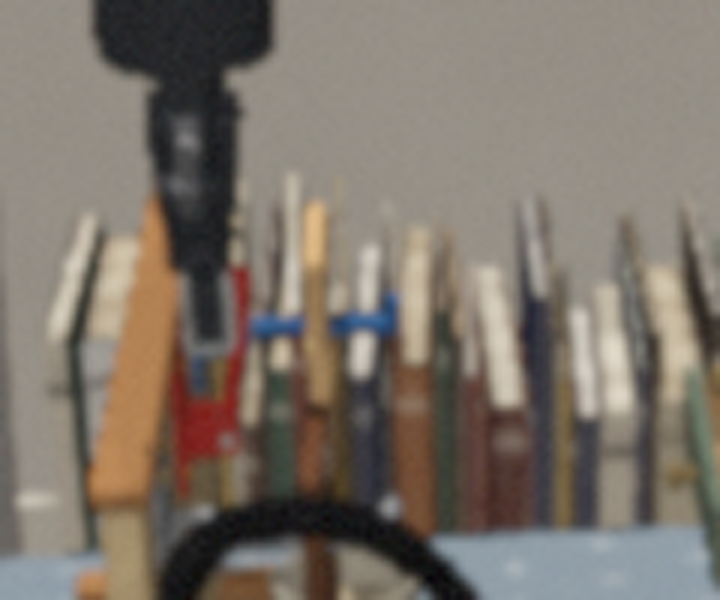

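Call:
send_rows(steps=[0,0,0,0,0,0,0.4,0,0,0,0,0,0,0.4,0,0,0,0,0,0,0.4,-0.15,0,0,0,0,0,0.4,-0.2,0,0,0,0,0,0.4])

```text
time: 18.82
eef_pos: [0.6301, -0.231, 0.2728]
tcp_rot: [0.005, 0.709, -0.004, 0.705]
force: [0.6, -0.6, 0.8]
width: 0.0338
```

Call:
send_rows(steps=[-0.15,0,0,0,0,0,0.4,0,0,-0.15,0,0,0,0,0,0,-0.15,0,0,0,0,0,0,0,0,0,0,0,0,0,0,0,0,0,0])

```text
time: 19.23
eef_pos: [0.5709, -0.231, 0.3072]
tcp_rot: [0.004, 0.706, -0.006, 0.709]
force: [0.0, -0.1, -0.0]
width: 0.0002
```

Run:
```python
from plant import r
from h import *
s=r.snapshot("side"); cv2.imwrite("pics/s17.png",cv2.resize(s["img"][120:220,230:330,::-1],None,fx=6,fy=6,interpolation=cv2.INTER_CUBIC))
s=r.snapshot("top"); cv2.imwrite("pics/t17.png",cv2.resize(s["img"][140:245,320:500,::-1],None,fx=4.4,fy=4.4,interpolation=cv2.INTER_CUBIC))
s=r.read_state(); print(s["time"],s["eef_pos"],s["tcp_rot"],s["force"],s["width"])
```

```text
19.3333 [ 0.57223186 -0.23090306  0.30612954] [ 0.0037491   0.70591175 -0.00506117  0.70827179] [ 0.28658952 -0.17965249 -0.52002888] -0.00018147157428321915
```

View pics/s17.png

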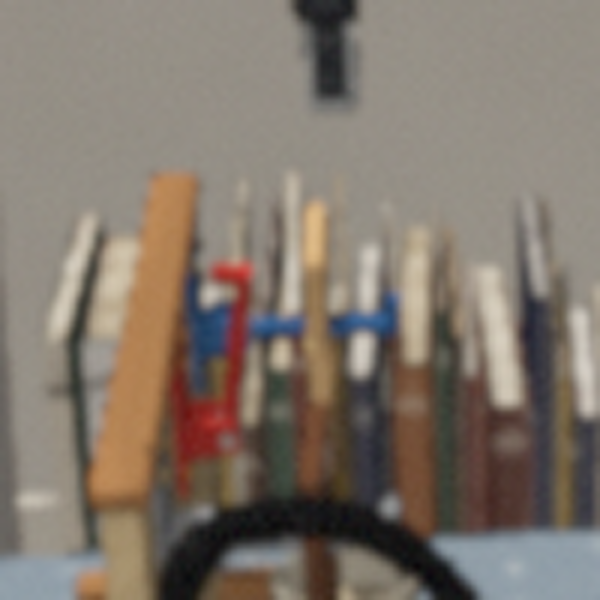

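View pics/t17.png

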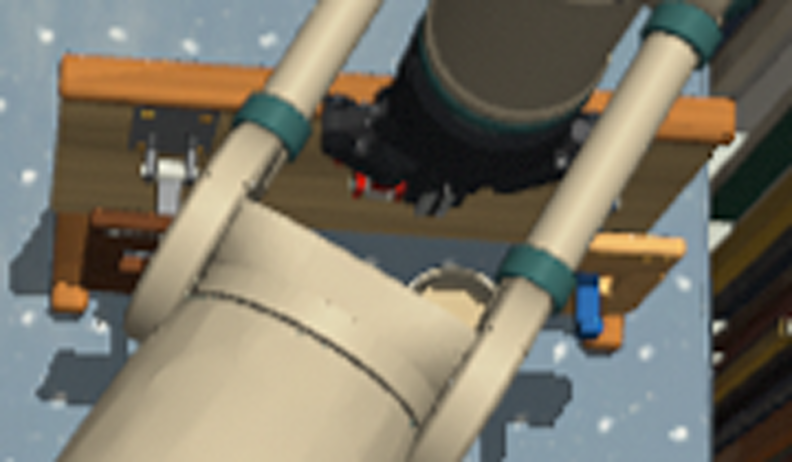

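Call:
send_rows(steps=[0.15,0,0,0,0,0,0,0.15,0,0,0,0,0,0,0.15,0,0,0,0,0,0,0,0,0,0,0,0,0,0,0,0,0,0,0,0])

```text
time: 19.75
eef_pos: [0.5714, -0.2299, 0.2136]
tcp_rot: [0.005, 0.708, -0.004, 0.706]
force: [0.1, -0.0, 0.7]
width: 0.0004
```

Call:
send_rows(steps=[0,0,0.04,0,0,0,0,0,0,0.04,0,0,0,0,0,0,0.04,0,0,0,0,0,0,0.04,0,0,0,0,0,0,0,0,0,0,0])

```text
time: 20.17
eef_pos: [0.6057, -0.2307, 0.2159]
tcp_rot: [0.004, 0.706, -0.004, 0.708]
force: [-0.1, -0.0, -0.3]
width: 0.0001
```

Call:
send_rows(steps=[0,0,0.02,0,0,0,0,0,0,0.01,0,0,0,0,0,0,0,0,0,0,0])

```text
time: 20.42
eef_pos: [0.609, -0.2305, 0.2152]
tcp_rot: [0.004, 0.707, -0.004, 0.707]
force: [0.1, -0.1, -0.0]
width: 0.0002
```

Run:
```python
from plant import r
from h import *
s=r.snapshot("side"); cv2.imwrite("pics/s18.png",cv2.resize(s["img"][120:220,230:330,::-1],None,fx=6,fy=6,interpolation=cv2.INTER_CUBIC))
s=r.read_state(); print(s["time"],s["eef_pos"],s["tcp_rot"],s["force"],s["width"])
```

```text
20.4667 [ 0.60902072 -0.23047531  0.21509507] [ 0.00426779  0.70718951 -0.00420344  0.70699867] [-0.62126969 -0.27846163  1.07880292] 2.8109327814251453e-05
```

View pics/s18.png

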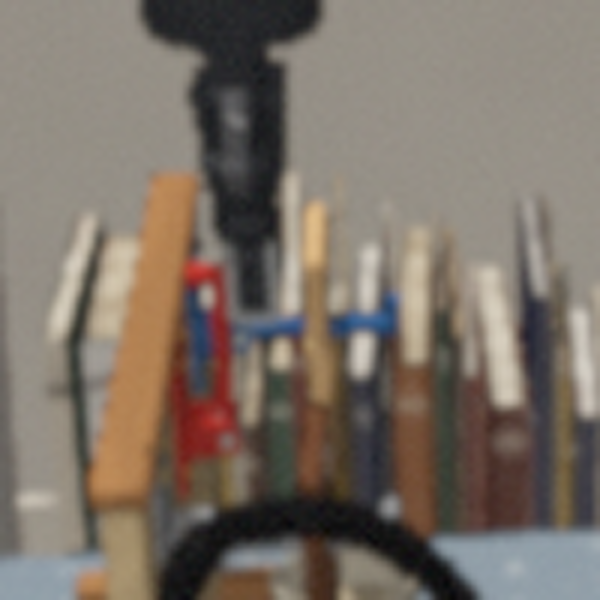

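Call:
send_rows(steps=[0,0,0.01,0,0,0,0,0,0,0.01,0,0,0,0,0,0,0,0,0,0,0])

```text
time: 20.72
eef_pos: [0.6092, -0.2304, 0.2152]
tcp_rot: [0.004, 0.71, -0.004, 0.704]
force: [-8.2, 0.6, 3.7]
width: -0.0004
```

Call:
send_rows(steps=[0,0,-0.1,0,0,0,0,-0.05,0,-0.1,0,0,0,0,-0.2,0,-0.05,0,0,0,0,-0.2,0,-0.1,0,0,0,0,-0.2,0,-0.2,0,0,0,0])

```text
time: 21.13
eef_pos: [0.5163, -0.2297, 0.3337]
tcp_rot: [0.004, 0.706, -0.004, 0.708]
force: [0.1, -0.7, 0.4]
width: -0.0001
```

Call:
send_rows(steps=[-0.05,0.05,-0.2,0,0,0,0,0,0.1,-0.2,0,0,0,0,0,0.1,-0.2,0,0,0,0,0,0.1,-0.2,0,0,0,0,0,0.1,-0.2,0,0,0,0])

```text
time: 21.55
eef_pos: [0.3261, -0.1418, 0.3416]
tcp_rot: [0.004, 0.707, -0.004, 0.708]
force: [-0.5, -0.5, 0.5]
width: 0.0001
```

Call:
send_rows(steps=[0,0.2,-0.05,0,0,0,0,0,0.2,0,0,0,0,0,0,0.2,0,0,0,0,0,0,0,0,0,0,0,0,0,0,0,0,0,0,0])

```text
time: 21.97
eef_pos: [0.3189, -0.0205, 0.3421]
tcp_rot: [0.002, 0.706, -0.002, 0.708]
force: [0.7, -0.3, 0.6]
width: 0.0002
```

Run:
```python
from plant import r
from h import *
s=r.snapshot("side"); pickle.dump(s,open("pics/sideF.pkl","wb")); cv2.imwrite("pics/s19.png",cv2.resize(s["img"][120:220,230:330,::-1],None,fx=6,fy=6,interpolation=cv2.INTER_CUBIC))
s=r.snapshot("top"); pickle.dump(s,open("pics/topF.pkl","wb"));cv2.imwrite("pics/t19.png",cv2.resize(s["img"][140:245,320:500,::-1],None,fx=4.4,fy=4.4,interpolation=cv2.INTER_CUBIC))
cv2.imwrite("pics/t19f.png",s["img"][:,:,::-1])
s=r.read_state(); print(s["time"],s["eef_pos"],s["tcp_rot"],s["force"],s["width"])
```

```text
22.0667 [ 0.31937136 -0.02290734  0.34181175] [ 0.00367724  0.70671339 -0.00426911  0.70747752] [ 0.18944338 -0.15883753  0.52995333] -0.00010016441776970748
```

View pics/s19.png

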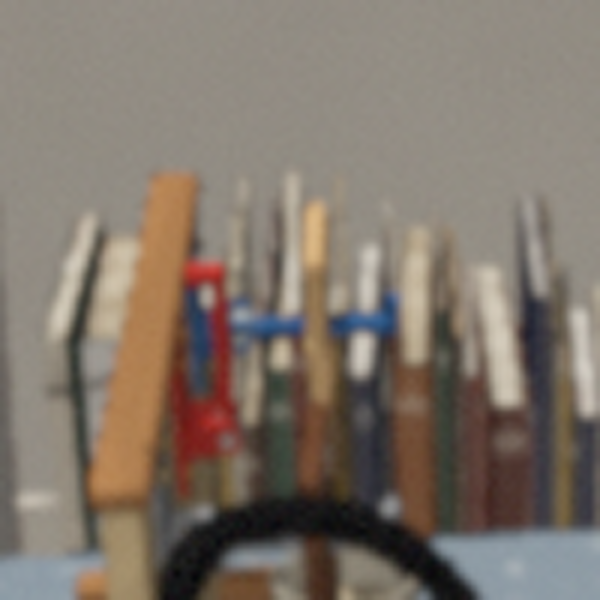

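View pics/t19.png

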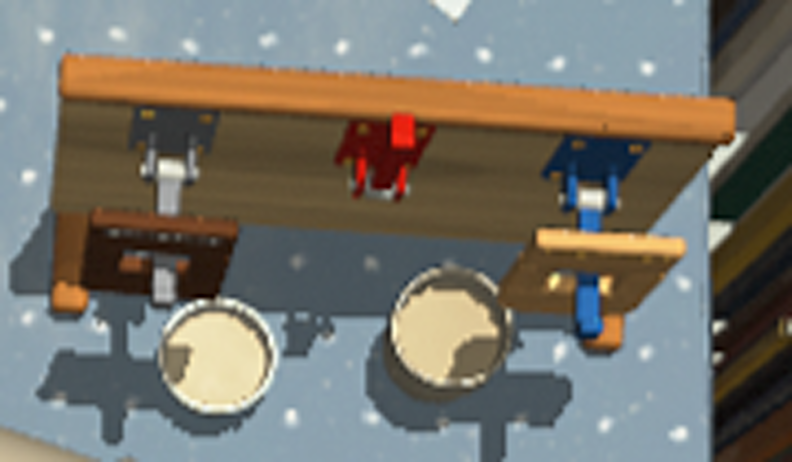

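View pics/t19f.png

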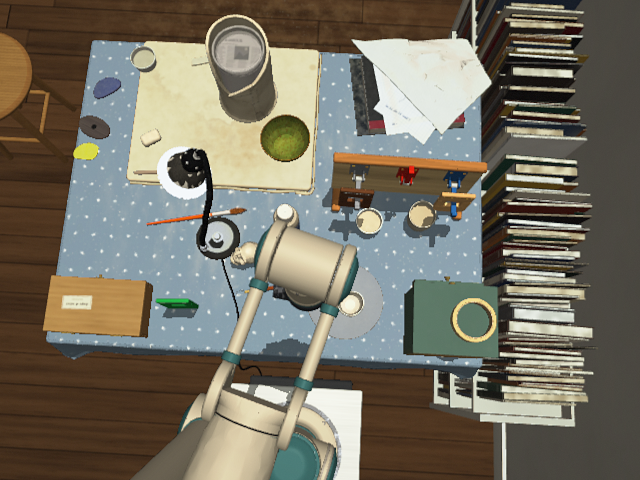

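Run:
```python
from h import *
s=pickle.load(open("pics/topF.pkl","rb")); T=stand_T((0.6475,-0.2295),-0.013)
hsv=cv2.cvtColor(s["img"],cv2.COLOR_RGB2HSV)
m=(((hsv[...,0]<5)|(hsv[...,0]>175))&(hsv[...,1]>200)&(hsv[...,2]>200)); m[:,:400]=0;m[:160]=0;m[176:]=0;m[:,420:]=0
v,u=np.nonzero(m); print("red lip px",u.min(),u.max(),v.min(),v.max(),u.mean(),v.mean())
def P(q,a,b): # along arm a, toward plate b
    return proj(s,T((-.022-a*np.sin(q)+b*np.cos(q),0,.165+a*np.cos(q)+b*np.sin(q))))
for q in (0,.1,.15,.2,.3): print(q,P(q,.075,-.004).round(1),P(q,.075,.014).round(1))
```

```text
red lip px 409 413 166 172 411.0 169.1818181818182
0 [410.7 172.8] [411. 165.]
0.1 [410.6 176.2] [411.  168.2]
0.15 [410.5 177.9] [410.9 169.8]
0.2 [410.3 179.6] [410.9 171.4]
0.3 [410.1 183.1] [410.7 174.8]
```

```bash
python3 -c "
from plant import r
print(r.finish_job())"
```

```text
the job is handed in; nothing more can be done
None
```

I did the job in the required order and handed it in at about 22 s of the 72 s allowed. `finish_job` gives no verdict, so I can't confirm the score.

- **Blue arm:** I pinched it and swung it down to its end stop. It lagged a little short of level at first, so I pressed it the rest of the way down.
- **Light template:** I lifted it off the red arm, hung it on the blue arm and let it go.
- **Red arm:** I swung it up with a pinch, but it stayed slightly off flat. I then pushed it home with the closed fingers until it met its stop at about 8 N.

**Last checks:**
- **Red arm:** in the last top picture the red lip covers rows 166–172, which matches the arm folded flat (0 rad).
- **Blue arm and template:** the blue arm is level, and the template hangs on it about 37 mm out from the hinge and about 1 mm off to the side.
- **Surroundings:** the dark template and the two pots look unmoved. The robot's arm partly hid the bottle and the skull in the last top picture; they looked in place, but I did not measure them.
- **Robot:** it ended clear of everything.

No final check failed or disagreed.

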